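# Load the lighting stand and hold its reflector flap at the pointer

## Robot

A 6-joint arm with a two-finger parallel gripper is mounted at the origin on a cart in front of the work surface, level with it; the furniture and walls round the work are solid. World frame = base frame: x ahead of the robot, y to its left, z up, the work surface at z = 0. Lengths are in mm, angles in degrees, forces in N, time in s.
With the tool pointing down it reaches from about 275 to 1000 mm from the base axis. Payload 8.4 kg.
Tool frame: the origin (TCP) lies midway between the tips of the shut fingers; the grasp point (between the pads) lies 19 mm behind it (bot.tcp_to_grasp is the distance from the TCP to the grasp point, in mm); z points along the fingers, x is the direction in which the jaws open and shut, and the axes are right-handed (so a half turn about z gives the same grasp; the last joint's range is limited). The gripper opens to 85 mm and grips with 20 to 120 N. Pads are 22 mm wide; open, the fingers measure 114 mm over their backs; the gripper's body (76 mm by 85 mm) begins 54 mm behind the grasp point. The pads swing forward as they close: fully open they stand 13 mm farther back than shut.
Start: joints at [75.779, 20.225, 93.587, -0, 66.188, -0.138], TCP at [152.081, 606.217, 192.681] pointing down, gripper open.
Joint ranges: [-150.9, 150.9], [-52.94, 120.26], [3.33, 152.33], [-74.26, 254.26], [0, 154.13], [-172.89, 172.89]. Speed limits (degrees/s): [127.2, 127.2, 159.86, 180, 180, 180].

## Interface

Orientations are given as [roll, pitch, yaw] about the fixed x, y, z axes, in that order (R = Rz(yaw) Ry(pitch) Rx(roll)).
In Python, from bench import bot, imaging gives the robot as it stands.
- The arm moves only by the shell command python3 -m jog 'ROWS' [FORCE]. ROWS is JSON, a list of rows, each an object of numbers: "rx", "ry", "rz": the turn, a rotation vector about the tool's x, y, z in rad; "dx", "dy", "dz": the shift along the tool's x, y, z in cm; "claw": the closure, from -1 (fully open) to 1 (shut). In form: [{"rx": .., "ry": .., "rz": .., "dx": .., "dy": .., "dz": .., "claw": ..}, ...]. A call has exactly 8 rows; each row shifts and turns the pose as measured when the row begins, along the tool's axes as they then stand; what a row does not reach is not made up. A row lasts 1/12 s, in which the tool goes at most 41.7 mm and 7.16 degrees, less where a joint would pass 70% of its speed; a pose out of reach is approached as far as the arm can. A call with a gripper value outside its range is refused whole. The fingers move at their own pace and stop on an object; FORCE is the grip in N (left out, the last holds). Time passes only in rows, so rows that do not move let the fingers close, or fill a call up. It gives the time, the measured TCP pose, the force and the opening at its end, in the units of the state.
- bot.read_state(): the state, without advancing time (a new reading comes with each control period).
- imaging.camera(name): name is "scene" or "side" or "wrist"; returns a dict with "frame" (384x512x3 uint8, blue, green, red), "z_map" (384x512 float32, mm along the optical axis (not along the pixel's ray), 0 where there is no reading), "fx", "fy", "cx", "cy" (pixels), "R" (3x3) and "t" (3): a world point X has camera coordinates R X + t. Camera axes: x right, y down, z forward; pixel columns grow to the right and rows downward; lengths in mm; the calibration is good to about 2 mm. The wrist camera is an equidistant fisheye: a pixel r from the principal point sees the ray r / f radians off the axis. A picture is of the moment at which its call begins.
- bot.close_job(): hands the job in, once; it reports no verdict.
The state is a dict: "time": time; "joint_positions": joint angles; "dq": joint speeds; "tau": joint torques, N m; "tcp_pos": TCP position; "orientation": TCP orientation; "wrist_force": force on the tool from outside, world axes, zero at the start; "moment": the same for the moment, N m; "gripper_width": finger opening in mm.
Only numpy, scipy, OpenCV 4.12 (cv2) and the standard library are available. Lean on these libraries where they do the work, as an engineer would, in place of code of your own. Each camera call takes 0.05 s, during which the arm holds its last target. There are 200 camera calls.

## Task

Take only the top plate off the stack of thick white plates and set it down flat in the seat between the four corner guides of the lighting stand, then let go of it. Then take the stand's hinged reflector flap by its barrel grip, swing it up to the angle at which the pointer on the protractor stands, and finish while still holding it steady there: it falls shut if you let go. Do not shift the pointer, the rest of the stack or the things round about.

Things in the scene. Friction and masses are not known exactly. Their poses are not given: they have to be found in the camera images.
- plate_top: the uppermost of a stack of three loose, equal, flat white plates, each 60 (x) x 90 (y) x 10 (z) mm, 55 to 115 g, lying flat on one another with edges flush within 2 mm (stack 30 mm high, on the worktop). Origin: centre of its underside; x along its 60 mm side, y along its 90 mm side, z up
- plate_mid: the middle plate of the stack, same size and axes; stays in the stack
- plate_low: the lowest plate of the stack, on the worktop, same size and axes; stays there
- stand: aluminium lighting stand fixed on the worktop, base 100 (x) x 230 (y) mm, base top at z 16 mm. Origin: centre of the base, on the worktop; x away from the protractor side (which faces the robot), y along its length to the seat end, z up. Flap on the -y side of the hinge line, seat on the +y side. White protractor arc, 80 to 93 mm round the hinge line, 0 to 78 degrees, at x = -52 mm
- seat (a point): centre of the seat floor (stand frame x 0, y +62, z +16 mm), axes as the stand's. Plate goes here, 90 mm side along y. Four steel corner guides 9 mm high, with flared lead-ins to 15 mm above the floor, leave a pocket 66 (x) x 96 (y) mm; each reaches 12 mm inward along its sides, so the middle of every side is open for fingers over the flat base
- hinge (a point): middle of the hinge line, parallel to the stand's x (stand frame x 0, y -5, z +55 mm), between two posts at x = +-45 mm; axes as the stand's. Flap and pointer turn about this line
- flap (a joint): angle of the reflector flap, rad: 0 = lying flat (as it starts), grows as its free edge rises; stop at 1.36. Falls shut under its own weight (250 g) when let go, almost no friction
- flap_grip (a point): centre of the flap's barrel grip: grey cylinder, diameter 22, length 24 mm, axis parallel to the hinge line, flat ends free to pinch (it then pivots in the pads, the tool need not tilt). At flap angle t: stand frame x 0, y -5 - 145 cos t, z 55 + 145 sin t mm. On an 8 mm stem, 34 mm beyond the edge of the flap (80 mm wide, 5 thick). Axes turn with the flap: x along the hinge line, -y outward
- pointer (a joint): angle of the pointer, rad, on the same scale and about the same line as joint flap (the angle that the flap must be set to). Stiff: it stays where it is unless knocked
- pointer_tip (a point): outer tip of the pointer: a thin dark steel arm, 6 mm wide with a diamond end and a small thumb nut, lying in front of the protractor arc at stand x = -58 mm; the tip is 115 mm from the hinge line. Axes turn with the pointer: x along the hinge line, -y from the hinge line to the tip
- timer: bystander: small bench timer with buttons and a display, 70 x 66 x 19 mm, origin at the centre of its underside
- bottle: bystander: white reagent bottle with a screw cap, 48 mm in diameter, 98 mm high, origin at the centre of its underside
- pen: bystander: marker pen lying down, 17 x 135 x 16 mm, origin at the centre of its underside
Not all that is in view belongs to the job. What is shaped like the plate_top but pink is not meant.

How it is judged:
By the outcome, as a careful person would: the job done as asked, in the order asked, and still so for the second after the job is handed in, while the arm keeps its last pose, push and grip.
It also fails if it takes over 48 s, if anything falls off the work surface, if the arm or the gripper's body presses on something with over 40 N, if the wrist force passes 120 N, or if a joint passes its speed limit or range.

## Working session

There is one attempt and no reset: what is moved stays moved. The work goes in short steps, Python scripts to look and compute and a shell command to move; the robot and the scene stay as the last step left them, time stands still between calls to the robot, and variables do not carry over. Pictures are saved under pics/ and viewed, on a budget of 10 in all, crops included, one or two more only if the job needs it, and the job is handed in when it is done.

```bash
ls; mkdir -p pics
cat > h.py <<'E'
import numpy as np, cv2
from bench import bot, imaging
def cap(n,f=None):
    c=imaging.camera(n)
    np.savez(f'{n}.npz',**c)
    if f: cv2.imwrite(f'pics/{f}.png',c['frame'])
    return c
def cloud(c):
    z=c['z_map'].astype(float);v,u=np.mgrid[:z.shape[0],:z.shape[1]]
    P=np.stack([(u-c['cx'])/c['fx']*z,(v-c['cy'])/c['fy']*z,z],-1)
    W=(P-c['t'])@c['R']
    W[z==0]=np.nan
    return W
E
python3 - <<'E'
from h import *
a=cap('scene');b=cap('side')
cv2.imwrite('pics/a.png',a['frame']);cv2.imwrite('pics/b.png',b['frame'])
for c in(a,b): print(c['fx'],c['cx'],c['cy'],-c['R'].T@c['t'],c['R'][2])
print(bot.read_state())
E
```

```text
pics
346.3845533683813 259.62694391430375 197.49275965608877 [-58.20473642 656.64348258 497.85778823] [ 0.54111309 -0.72001514 -0.43448224]
422.5337153670898 251.36315524966219 191.10418352703317 [ -130.26515068 -1224.2428847    979.0996261 ] [ 0.39065662  0.71406031 -0.58095204]
{'time': 0.1, 'joint_positions': array([ 7.57794787e+01,  2.02591391e+01,  9.36243876e+01,  1.08479623e-03,
        6.61875661e+01, -1.37826671e-01]), 'dq': array([ 0.1485557 , -0.03303227, -0.25894181, -0.00846334,  0.02284855,
        0.06363494]), 'tau': array([ 1.51064574e-03, -6.06360626e+01, -3.42820036e+01,  2.67054420e-04,
        3.78480079e-03,  4.52019393e-06]), 'tcp_pos': array([151.95794729, 605.7618117 , 192.0332055 ]), 'orientation': array([-1.79998837e+02,  7.10903088e-02,  7.59168675e+01]), 'wrist_force': array([ 0.57583639, -0.46501112,  0.38397202]), 'moment': array([ 0.02216673,  0.03023445, -0.00281701]), 'gripper_width': 85.54464299019259}
```

View pics/a.png

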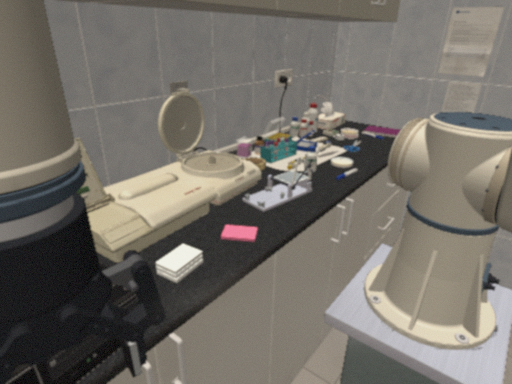

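View pics/b.png

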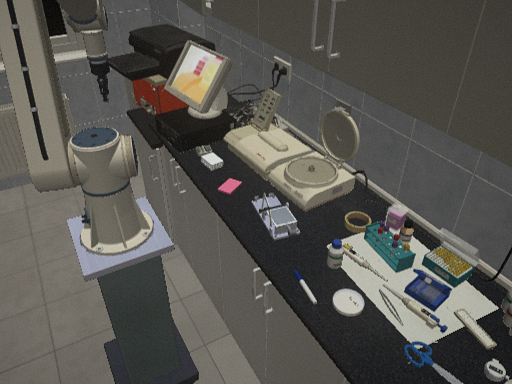

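The scene view shows the stack at about (180,262), the pink plate at (240,233) and the stand at (278,192). The side view shows them at (211,160), (230,186) and (275,217). Next I'll measure with depth.

Run:
```python
from h import *
for n,box in(('scene',(150,235,215,285)),('side',(195,145,228,172))):
    c=dict(np.load(n+'.npz'));W=cloud(c);x0,y0,x1,y1=box
    hsv=cv2.cvtColor(c['frame'],cv2.COLOR_BGR2HSV)
    m=np.zeros(W.shape[:2],bool);m[y0:y1,x0:x1]=1
    m&=(hsv[...,2]>110)&(hsv[...,1]<60)
    for lo,hi in((24,36),):
        q=m&(W[...,2]>lo)&(W[...,2]<hi)
        print(n,m.sum(),q.sum(),np.nanpercentile(W[m][:,2],[5,50,95]))
        r=cv2.minAreaRect(W[q][:,:2].astype(np.float32));print(r,W[q].mean(0),cv2.boxPoints(r))
# stand
for n,box in(('scene',(240,165,320,212)),('side',(245,185,305,245))):
    c=dict(np.load(n+'.npz'));W=cloud(c);x0,y0,x1,y1=box
    w=W[y0:y1,x0:x1].reshape(-1,3);col=c['frame'][y0:y1,x0:x1].reshape(-1,3)
    q=(w[:,2]>10)&(w[:,2]<21)&(col.mean(1)>70)
    r=cv2.minAreaRect(w[q][:,:2].astype(np.float32));print(n,q.sum(),r,cv2.boxPoints(r))
    q=(w[:,2]>24)&(w[:,2]<200);print(np.nanpercentile(w[q],[1,50,99],axis=0))
for n,b in(('scene',(235,160,325,215)),('side',(245,185,310,245))):
    f=np.load(n+'.npz')['frame'][b[1]:b[3],b[0]:b[2]]
    f=cv2.resize(f,None,fx=6,fy=6,interpolation=cv2.INTER_CUBIC);cv2.imwrite(f'pics/c_{n}.png',f)
a,b=cv2.imread('pics/c_scene.png'),cv2.imread('pics/c_side.png')
a=cv2.resize(a,(400,244));b=cv2.resize(b,(390,360))
o=np.zeros((360,800,3),np.uint8);o[:244,:400]=a;o[:,405:795]=b;cv2.imwrite('pics/c.png',o)
```

```text
scene 1233 703 [ 0.99359283 28.08460486 30.64521894]
((523.0484008789062, 249.62045288085938), (152.95980834960938, 91.69923400878906), 6.382730007171631) [476.97080316 247.67699223  29.2607788 ] [[441.9455  286.68365]
 [452.1396  195.55281]
 [604.1513  212.55725]
 [593.9572  303.6881 ]]
side 286 144 [ 4.71322607 24.53213188 30.24762055]
((477.1105651855469, 242.15936279296875), (60.51963424682617, 93.02301025390625), 6.594348907470703) [476.32774939 238.97548015  27.91806052] [[441.7096  284.88815]
 [452.39227 192.48056]
 [512.51154 199.43057]
 [501.82886 291.83817]]
scene 859 ((561.3352661132812, -280.60906982421875), (226.34754943847656, 405.3389587402344), 24.569381713867188) [[ 374.1395   -143.34666 ]
 [ 542.67737  -511.9856  ]
 [ 748.531    -417.87146 ]
 [ 579.99316   -49.232544]]
[[ 447.59719652 -361.65984784   24.44747215]
 [ 532.7192282  -218.29858542   57.5132506 ]
 [ 649.5839817   -97.4757891   113.12610443]]
side 444 ((550.6741333007812, -186.8967742919922), (299.35894775390625, 159.06942749023438), 79.74629211425781) [[ 445.76562  -320.02798 ]
 [ 602.29456  -348.3435  ]
 [ 655.58264   -53.765564]
 [ 499.0537    -25.450043]]
[[ 445.51337668 -369.34552501   25.02959039]
 [ 521.9644099  -243.07902706   56.23720323]
 [ 649.87355277  -91.35663711  133.05259111]]
```

View pics/c.png

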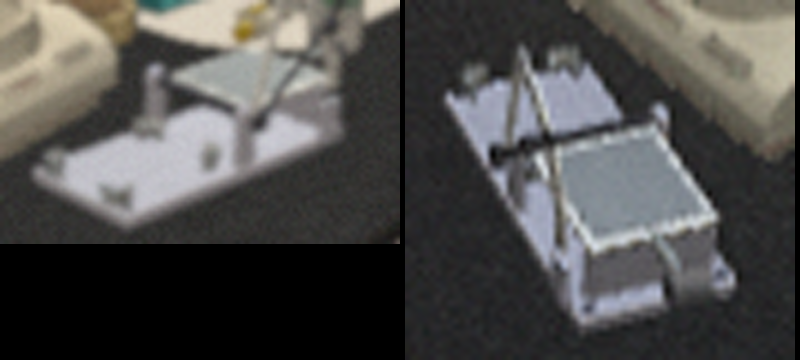

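The crops show the seat with four grey corner clips. The flap is flat with its grip facing -y, and the dark pointer stands in front of the arc, fairly high up. The stack top measures about (477,242) at z 30, yaw about 6.6°, and its size agrees with the task. I'll turn the tool and move over the stack.

```bash
cat >> h.py <<'E'
from scipy.spatial.transform import Rotation as Ro
def go(x,y,z,yaw,rows=1):
    s=bot.read_state();R=Ro.from_euler('xyz',s['orientation'],degrees=True)
    T=Ro.from_euler('xyz',[180,0,yaw],degrees=True)
    rv=(R.inv()*T).as_rotvec();d=R.inv().apply(np.array([x,y,z])-s['tcp_pos'])/10
    # shift axes after the turn, too
    d2=T.inv().apply(np.array([x,y,z])-s['tcp_pos'])/10
    print('t',round(s['time'],2),'tcp',s['tcp_pos'].round(1),'rpy',s['orientation'].round(1),'F',s['wrist_force'].round(1),'w',round(s['gripper_width'],1))
    print('turn',rv.round(3),'now-axes cm',d.round(2),'post-turn cm',d2.round(2),'per row',(d2/rows).round(3))
E
python3 -m jog '[{"rz":0.121},{"rz":0.121},{"rz":0.121},{"rz":0.121},{"rz":0.121},{"rz":0.121},{"rz":0.121},{"rz":0.121}]'
python3 - <<'E'
from h import *
go(450,242,150,6.6,6)
E
```

```text
t 0.1 tcp [152.  605.8 192. ] rpy [-1.80e+02  1.00e-01  7.59e+01] F [ 0.6 -0.5  0.4] w 85.5
turn [1.00e-03 1.00e-03 1.21e+00] now-axes cm [-28.03  37.76   4.24] post-turn cm [25.43 39.56  4.2 ] per row [4.238 6.593 0.701]validation failed for argument at $[0]...
```

```bash
python3 -m jog '[{"rx":0,"ry":0,"rz":0.121,"dx":0,"dy":0,"dz":0,"claw":-1},{"rx":0,"ry":0,"rz":0.121,"dx":0,"dy":0,"dz":0,"claw":-1},{"rx":0,"ry":0,"rz":0.121,"dx":0,"dy":0,"dz":0,"claw":-1},{"rx":0,"ry":0,"rz":0.121,"dx":0,"dy":0,"dz":0,"claw":-1},{"rx":0,"ry":0,"rz":0.121,"dx":0,"dy":0,"dz":0,"claw":-1},{"rx":0,"ry":0,"rz":0.121,"dx":0,"dy":0,"dz":0,"claw":-1},{"rx":0,"ry":0,"rz":0.121,"dx":0,"dy":0,"dz":0,"claw":-1},{"rx":0,"ry":0,"rz":0.121,"dx":0,"dy":0,"dz":0,"claw":-1}]'
python3 - <<'E'
from h import *
go(450,242,150,6.6,6)
E
```

```text
time: 0.77
tcp_pos: [151.3, 603.1, 188.4]
orientation: [179.6, 0.3, 18.8]
wrist_force: [0.3, 0.5, -0.0]
gripper_width: 85.4
t 0.77 tcp [151.3 603.1 188.4] rpy [179.6   0.3  18.8] F [ 0.3  0.5 -0. ] w 85.4
turn [0.007 0.004 0.214] now-axes cm [16.63 43.8   4.06] post-turn cm [25.52 39.31  3.84] per row [4.254 6.551 0.64 ]
```

```bash
python3 -m jog '[{"rx":0,"ry":0,"rz":0.107,"dx":0,"dy":0,"dz":0,"claw":-1},{"rx":0,"ry":0,"rz":0.107,"dx":0,"dy":0,"dz":0,"claw":-1},{"rx":0,"ry":0,"rz":0,"dx":2.1,"dy":3.3,"dz":0,"claw":-1},{"rx":0,"ry":0,"rz":0,"dx":2.1,"dy":3.3,"dz":0,"claw":-1},{"rx":0,"ry":0,"rz":0,"dx":2.1,"dy":3.3,"dz":0,"claw":-1},{"rx":0,"ry":0,"rz":0,"dx":2.1,"dy":3.3,"dz":0,"claw":-1},{"rx":0,"ry":0,"rz":0,"dx":2.1,"dy":3.3,"dz":0,"claw":-1},{"rx":0,"ry":0,"rz":0,"dx":2.1,"dy":3.3,"dz":0,"claw":-1}]'
python3 - <<'E'
from h import *
go(450,242,150,6.6,6)
E
```

```text
time: 1.43
tcp_pos: [294.9, 415.3, 185.7]
orientation: [179.5, 0.3, 5.8]
wrist_force: [0.2, 0.9, 0.3]
gripper_width: 85.0
t 1.43 tcp [294.9 415.3 185.7] rpy [179.5   0.3   5.8] F [0.2 0.9 0.3] w 85.0
turn [ 0.009  0.006 -0.013] now-axes cm [13.69 18.79  3.67] post-turn cm [13.41 19.    3.57] per row [2.236 3.167 0.595]
```

```bash
python3 -m jog '[{"rx":0.009,"ry":0.006,"rz":-0.013,"dx":2.1,"dy":3,"dz":0.3,"claw":-1},{"rx":0,"ry":0,"rz":0,"dx":2.1,"dy":3,"dz":0.3,"claw":-1},{"rx":0,"ry":0,"rz":0,"dx":2.1,"dy":3,"dz":0.3,"claw":-1},{"rx":0,"ry":0,"rz":0,"dx":2.1,"dy":3,"dz":0.3,"claw":-1},{"rx":0,"ry":0,"rz":0,"dx":2.1,"dy":3,"dz":0.3,"claw":-1},{"rx":0,"ry":0,"rz":0,"dx":1.3,"dy":2,"dz":0,"claw":-1},{"rx":0,"ry":0,"rz":0,"dx":0,"dy":0,"dz":0,"claw":-1},{"rx":0,"ry":0,"rz":0,"dx":0,"dy":0,"dz":0,"claw":-1}]'
python3 - <<'E'
from h import *
go(477,242,100,6.6,6)
c=cap('wrist','w1');print(c['fx'],c['cx'],c['cy'],-c['R'].T@c['t'],c['R'][2])
E
```

```text
time: 2.1
tcp_pos: [438.7, 243.9, 169.4]
orientation: [179.9, 0.0, 6.3]
wrist_force: [-0.5, -0.1, 0.8]
gripper_width: 85.3
t 2.1 tcp [438.7 243.9 169.4] rpy [179.9   0.    6.3] F [-0.5 -0.1  0.8] w 85.3
turn [ 0.002  0.    -0.005] now-axes cm [3.78 0.6  6.94] post-turn cm [3.78 0.63 6.94] per row [0.63  0.105 1.156]
297.3186396354542 255.540181493002 192.5238672379591 [430.0614938  311.99754794 349.54963606] [ 0.02967745 -0.27210124 -0.96181088]
```

View pics/w1.png

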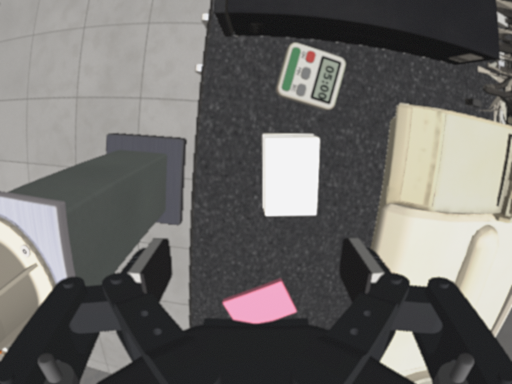

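The wrist view shows the stack at about (291,175), the pink plate at (261,302) and the timer at (312,75). I'll cast rays from the top face's corners onto z=30.

```bash
cat >> h.py <<'E'
def rays(c,uv):
    p=(np.asarray(uv,float)-[c['cx'],c['cy']])/[c['fx'],c['fy']]
    r=np.linalg.norm(p,axis=-1,keepdims=True)
    d=np.concatenate([p/np.maximum(r,1e-9)*np.sin(r),np.cos(r)],-1)
    return -c['R'].T@c['t'], d@c['R']
def onz(c,uv,z):
    o,d=rays(c,uv);return o+d*((z-o[2])/d[:,2])[:,None]
E
python3 - <<'E'
from h import *
c=dict(np.load('wrist.npz'));f=c['frame'];g=f.min(2)
m=np.zeros_like(g);m[115:235,240:340]=(g[115:235,240:340]>225)
cs,_=cv2.findContours(m,0,cv2.CHAIN_APPROX_NONE);k=max(cs,key=cv2.contourArea)[:,0]
P=onz(c,k,30)[:,:2].astype(np.float32);r=cv2.minAreaRect(P);print(r,cv2.boxPoints(r))
print(f[175,255:325:4].min(1),f[125:145:2,290].min(1))
E
```

```text
((477.1047058105469, 243.2126922607422), (60.03296661376953, 87.72004699707031), 7.098555564880371) [[441.89822 283.02722]
 [452.73837 195.9795 ]
 [512.31116 203.39816]
 [501.47104 290.44586]]
[ 66  62 217 243 243 243 243 243 243 243 243 243 243 243 243 243  86  61] [ 73  66  68  63 158 213 221 243 243 243]
```

```bash
python3 -m jog '[{"rx":0,"ry":0,"rz":-0.012,"dx":1.9,"dy":0.28,"dz":1,"claw":-1},{"rx":0,"ry":0,"rz":0,"dx":1.9,"dy":0.28,"dz":2,"claw":-1},{"rx":0,"ry":0,"rz":0,"dx":0,"dy":0,"dz":2.5,"claw":-1},{"rx":0,"ry":0,"rz":0,"dx":0,"dy":0,"dz":2.5,"claw":-1},{"rx":0,"ry":0,"rz":0,"dx":0,"dy":0,"dz":2.5,"claw":-1},{"rx":0,"ry":0,"rz":0,"dx":0,"dy":0,"dz":1,"claw":-1},{"rx":0,"ry":0,"rz":0,"dx":0,"dy":0,"dz":0,"claw":-1},{"rx":0,"ry":0,"rz":0,"dx":0,"dy":0,"dz":0,"claw":-1}]'
python3 - <<'E'
from h import *
go(477.1,243,17.5,7,6)
E
```

```text
time: 2.82
tcp_pos: [475.4, 251.3, 51.9]
orientation: [-180.0, -0.2, 7.6]
wrist_force: [-0.2, 0.7, 0.9]
gripper_width: 85.3
t 2.82 tcp [475.4 251.3  51.9] rpy [-180.    -0.2    7.6] F [-0.2  0.7  0.9] w 85.3
turn [-0.001 -0.003  0.01 ] now-axes cm [0.05 0.85 3.44] post-turn cm [0.07 0.84 3.44] per row [0.011 0.141 0.573]
```

```bash
python3 -m jog '[{"rx":0,"ry":-0.003,"rz":0.01,"dx":0.07,"dy":0.45,"dz":0.4,"claw":-1},{"rx":0,"ry":0,"rz":0,"dx":0,"dy":0.45,"dz":0.8,"claw":-1},{"rx":0,"ry":0,"rz":0,"dx":0,"dy":0,"dz":0.8,"claw":-1},{"rx":0,"ry":0,"rz":0,"dx":0,"dy":0,"dz":0.6,"claw":-1},{"rx":0,"ry":0,"rz":0,"dx":0,"dy":0,"dz":0.3,"claw":-1},{"rx":0,"ry":0,"rz":0,"dx":0,"dy":0,"dz":0.1,"claw":-1},{"rx":0,"ry":0,"rz":0,"dx":0,"dy":0,"dz":0,"claw":-1},{"rx":0,"ry":0,"rz":0,"dx":0,"dy":0,"dz":0,"claw":-1}]' 25
python3 - <<'E'
from h import *
go(477.1,243,17.5,7,6)
E
```

```text
time: 3.48
tcp_pos: [479.9, 243.7, 23.7]
orientation: [-179.8, -0.3, 7.0]
wrist_force: [0.4, -0.0, 0.1]
gripper_width: 85.2
t 3.48 tcp [479.9 243.7  23.7] rpy [-179.8   -0.3    7. ] F [ 0.4 -0.   0.1] w 85.2
turn [-0.003 -0.006 -0.001] now-axes cm [-0.29  0.04  0.61] post-turn cm [-0.29  0.04  0.62] per row [-0.048  0.006  0.103]
```

```bash
python3 -m jog '[{"rx":-0.003,"ry":-0.006,"rz":0,"dx":-0.29,"dy":0.04,"dz":0.3,"claw":-1},{"rx":0,"ry":0,"rz":0,"dx":0,"dy":0,"dz":0.3,"claw":-1},{"rx":0,"ry":0,"rz":0,"dx":0,"dy":0,"dz":0,"claw":-1},{"rx":0,"ry":0,"rz":0,"dx":0,"dy":0,"dz":0,"claw":-1},{"rx":0,"ry":0,"rz":0,"dx":0,"dy":0,"dz":0,"claw":-1},{"rx":0,"ry":0,"rz":0,"dx":0,"dy":0,"dz":0,"claw":-1},{"rx":0,"ry":0,"rz":0,"dx":0,"dy":0,"dz":0,"claw":-1},{"rx":0,"ry":0,"rz":0,"dx":0,"dy":0,"dz":0,"claw":-1}]' 25
python3 - <<'E'
from h import *
go(477.1,243,17.5,7,6)
c=cap('wrist')
f=c['frame'][180:384,100:420];cv2.imwrite('pics/w2.png',cv2.resize(f,None,fx=2.4,fy=2.4))
E
```

```text
time: 4.15
tcp_pos: [477.3, 243.3, 17.7]
orientation: [-180.0, -0.0, 7.0]
wrist_force: [-0.2, 0.6, 0.2]
gripper_width: 85.2
t 4.15 tcp [477.3 243.3  17.7] rpy [-180.   -0.    7.] F [-0.2  0.6  0.2] w 85.2
turn [-0. -0. -0.] now-axes cm [-0.02  0.03  0.02] post-turn cm [-0.02  0.03  0.02] per row [-0.004  0.005  0.003]
```

View pics/w2.png

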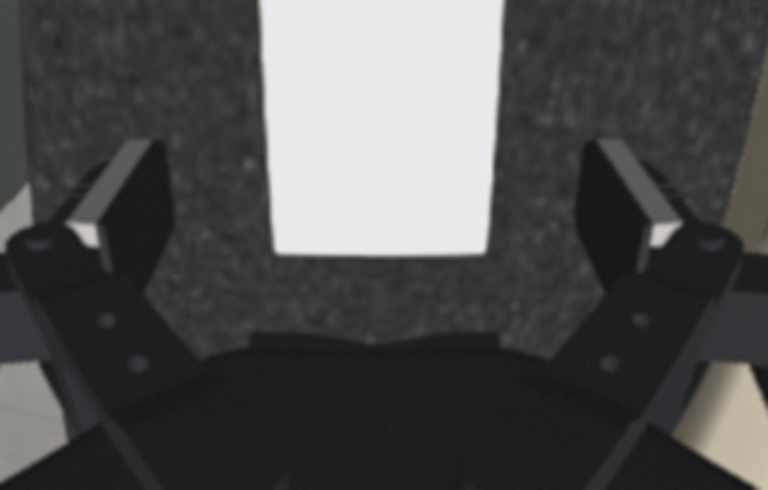

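Run:
```python
from h import *
c=dict(np.load('wrist.npz'))
o,_=rays(c,[[255,190]]);print(o)
for X in([477-5,198,30],[477,243,30],[477-42,239,31],[477-42,239+11,31]):
    p=c['R']@np.array(X)+c['t'];th=np.arctan2(np.hypot(p[0],p[1]),p[2]);q=p[:2]/np.hypot(p[0],p[1])*th
    q=q*[c['fx'],c['fy']]+[c['cx'],c['cy']];print(X,q.round(),((q-[100,180])*2.4).round())
m=(c['frame'].min(2)>225).astype(np.uint8);m[:,:180]=0;m[:,330:]=0
k=max(cv2.findContours(m,0,1)[0],key=cv2.contourArea)[:,0];P=onz(c,k,30);print(cv2.minAreaRect(P[:,:2].astype(np.float32)))
print(onz(c,np.array([[100+150/2.4,180+140/2.4],[100+170/2.4,180+230/2.4]]),31))
```

```text
[467.79207505 310.89026375 198.06568765]
[472, 198, 30] [241. 286.] [339. 255.]
[477, 243, 30] [257. 226.] [377. 110.]
[435, 239, 31] [188. 224.] [212. 106.]
[435, 250, 31] [189. 208.] [214.  66.]
((477.7774353027344, 244.04981994628906), (57.896202087402344, 87.3109130859375), 6.797948837280273)
[[418.28893008 226.85996451  31.        ]
 [423.93126051 199.41441492  31.        ]]
```

Run:
```python
from h import *
c=dict(np.load('wrist.npz'));z=c['z_map']
for u,v in((150,145),(160,160),(168,200),(150,280),(90,215),(120,180),(600,145),(590,160),(585,210),(380,200),(100,280)):
    px=np.array([[100+u/2.4,180+v/2.4]]);o,d=rays(c,px);i=px[0].round().astype(int)
    Z=z[i[1],i[0]];zc=(d@c['R'].T)[0,2];print(u,v,Z,(o+d[0]*Z/zc).round(1))
s=bot.read_state();R=Ro.from_euler('xyz',s['orientation'],degrees=True)
print(R.as_matrix(),bot.tcp_to_grasp)
```

```text
150 145 134.26633 [431.3 247.9  75. ]
160 160 137.29834 [432.9 243.8  73. ]
168 200 141.60419 [434.1 233.8  71.4]
150 280 125.256004 [435.4 226.7  90.4]
90 215 106.40115 [429.4 248.2 103.7]
120 180 119.10555 [430.3 248.   90.6]
600 145 133.41623 [518.7 258.8  75.8]
590 160 134.37645 [517.5 255.4  75.7]
585 210 135.38766 [518.4 245.1  77.5]
380 200 189.10852 [481.1 216.3  28.5]
100 280 81.08181 [440.2 255.1 128.5]
[[ 9.92591245e-01  1.21501136e-01  3.08039817e-04]
 [ 1.21501044e-01 -9.92591258e-01  3.00464142e-04]
 [ 3.42264364e-04 -2.60810917e-04 -9.99999907e-01]] 18.700000000000003
```

Run:
```python
from h import *
ims=[]
for n in('scene','side'):
    c=cap(n);W=cloud(c)
    for s in(-1,1):
        ax=np.array([.9926,.1215]);ay=np.array([.1215,-.9926]);d=W[...,:2]-[477.3,243.3]
        a,b=d@ax*s,d@ay
        q=(a>36)&(a<60)&(abs(b)<13)&(W[...,2]>6)&(W[...,2]<200)
        print(n,s,q.sum(),np.percentile(W[q][:,2],[0,5,20,50,90]).round() if q.any() else '')
    p=c['R']@np.array([477,243,60])+c['t'];u,v=int(p[0]/p[2]*c['fx']+c['cx']),int(p[1]/p[2]*c['fy']+c['cy']);print(u,v)
    k=45;f=c['frame'][max(v-k,0):v+k,max(u-k,0):u+k];ims.append(cv2.resize(f,(400,400),interpolation=cv2.INTER_CUBIC))
cv2.imwrite('pics/d.png',np.hstack(ims))
```

```text
scene -1 410 [ 70.  80.  94. 130. 189.]
scene 1 303 [ 69.  74.  87. 109. 164.]
178 245
side -1 95 [ 65.  79.  95. 128. 181.]
side 1 81 [ 66.  72.  85. 111. 167.]
211 152
```

View pics/d.png

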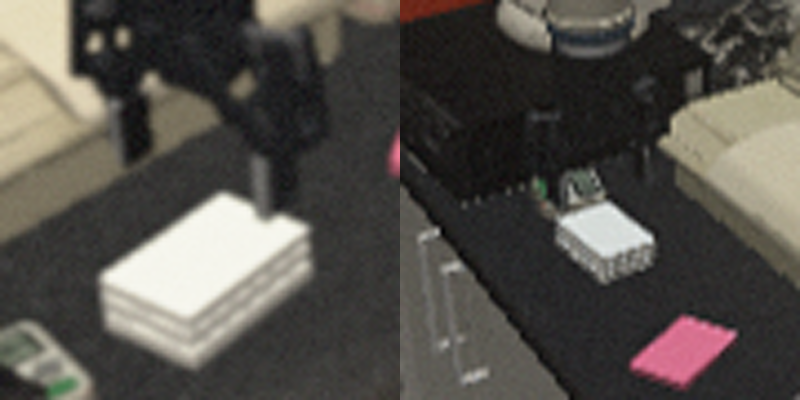

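All three cameras put the open fingertips at z≈70, though the reported TCP z (17.7) implies about 31. The reported TCP height therefore looks about 39 mm too low. I'll trust the cameras, go down in steps and check again.

```bash
python3 -m jog '[{"rx":0,"ry":0,"rz":0,"dx":0,"dy":0,"dz":0.8,"claw":-1},{"rx":0,"ry":0,"rz":0,"dx":0,"dy":0,"dz":0.8,"claw":-1},{"rx":0,"ry":0,"rz":0,"dx":0,"dy":0,"dz":0.8,"claw":-1},{"rx":0,"ry":0,"rz":0,"dx":0,"dy":0,"dz":0.6,"claw":-1},{"rx":0,"ry":0,"rz":0,"dx":0,"dy":0,"dz":0,"claw":-1},{"rx":0,"ry":0,"rz":0,"dx":0,"dy":0,"dz":0,"claw":-1},{"rx":0,"ry":0,"rz":0,"dx":0,"dy":0,"dz":0,"claw":-1},{"rx":0,"ry":0,"rz":0,"dx":0,"dy":0,"dz":0,"claw":-1}]' 25
cat >> h.py <<'E'
def tips(x,y,yaw,lo=36,hi=60,zmin=6):
    ax=np.array([np.cos(np.radians(yaw)),np.sin(np.radians(yaw))]);ay=np.array([ax[1],-ax[0]])
    for n in('scene','side'):
        c=cap(n);W=cloud(c)
        for s in(-1,1):
            d=W[...,:2]-[x,y];a,b=d@ax*s,d@ay
            q=(a>lo)&(a<hi)&(abs(b)<13)&(W[...,2]>zmin)&(W[...,2]<200)
            print(n,s,q.sum(),np.sort(W[q][:,2])[:12:2].round() if q.any() else '')
E
python3 - <<'E'
from h import *
go(477.1,243,-21,7,6)
tips(477.2,243,7)
c=cap('wrist');z=c['z_map'];W=np.full((384,512,3),np.nan)
v,u=np.mgrid[:384,:512];o,d=rays(c,np.stack([u,v],-1).reshape(-1,2));dc=d@c['R'].T
W=(o+d*(z.reshape(-1)/dc[:,2])[:,None])
for s in(-1,1):
    a=(W[:,:2]-[477.2,243])@np.array([.9925,.122])*s;q=(a>38)&(a<60)&(abs(W[:,1]-243)<20)&(W[:,2]>10)&(W[:,2]<150)
    print('wrist',s,np.sort(W[q][:,2])[:20:3].round(),np.nanmin(a[q&(W[:,2]<60)]) if q.any() else '')
E
```

```text
time: 4.97
tcp_pos: [476.4, 242.9, -16.8]
orientation: [180.0, 0.1, 7.0]
wrist_force: [0.3, -1.2, -0.3]
gripper_width: 85.5
t 4.97 tcp [476.4 242.9 -16.8] rpy [1.8e+02 1.0e-01 7.0e+00] F [ 0.3 -1.2 -0.3] w 85.5
turn [ 0.     0.002 -0.   ] now-axes cm [ 0.07 -0.01  0.42] post-turn cm [ 0.07 -0.01  0.42] per row [ 0.011 -0.001  0.07 ]
scene -1 488 [33. 36. 37. 38. 40. 42.]
scene 1 296 [34. 35. 36. 37. 37. 38.]
side -1 109 [35. 42. 46. 46. 48. 53.]
side 1 73 [35. 38. 40. 44. 47. 48.]
wrist -1 [34. 35. 35. 35. 35. 35. 36.] 43.75713018560229
wrist 1 [34. 34. 35. 35. 35. 35. 35.] 40.14381254688087
```

```bash
python3 -m jog '[{"rx":0,"ry":0,"rz":0,"dx":0.12,"dy":0,"dz":0.25,"claw":-1},{"rx":0,"ry":0,"rz":0,"dx":0,"dy":0,"dz":0.15,"claw":-1},{"rx":0,"ry":0,"rz":0,"dx":0,"dy":0,"dz":0,"claw":0.1},{"rx":0,"ry":0,"rz":0,"dx":0,"dy":0,"dz":0,"claw":0.1},{"rx":0,"ry":0,"rz":0,"dx":0,"dy":0,"dz":0,"claw":0.1},{"rx":0,"ry":0,"rz":0,"dx":0,"dy":0,"dz":0,"claw":0.1},{"rx":0,"ry":0,"rz":0,"dx":0,"dy":0,"dz":0,"claw":0.1},{"rx":0,"ry":0,"rz":0,"dx":0,"dy":0,"dz":0,"claw":0.1}]' 30
python3 - <<'E'
from h import *
go(477.1,243,-21,7,6)
tips(477.2,243,7,30.8,34,21)
tips(477.2,243,7,31.5,50,5)
E
```

```text
time: 5.78
tcp_pos: [478.6, 243.4, -19.8]
orientation: [-180.0, -0.0, 7.0]
wrist_force: [0.2, 0.4, -0.1]
gripper_width: 59.2
t 5.78 tcp [478.6 243.4 -19.8] rpy [-180.   -0.    7.] F [ 0.2  0.4 -0.1] w 59.2
turn [-0. -0. -0.] now-axes cm [-0.15  0.03  0.12] post-turn cm [-0.15  0.03  0.12] per row [-0.025  0.004  0.019]
scene -1 98 [27. 33. 37. 43. 47. 52.]
scene 1 93 [28. 30. 31. 32. 33. 34.]
side -1 23 [22. 40. 52. 71. 77. 82.]
side 1 11 [ 54.  57.  65. 112. 120. 132.]
scene -1 486 [10. 24. 25. 27. 29. 30.]
scene 1 121 [25. 29. 32. 34. 35. 35.]
side -1 104 [11. 23. 34. 38. 40. 42.]
side 1 42 [27. 30. 35. 37. 41. 45.]
```

```bash
python3 -m jog '[{"rx":0,"ry":0,"rz":0,"dx":0,"dy":0,"dz":-0.3,"claw":0.3},{"rx":0,"ry":0,"rz":0,"dx":0,"dy":0,"dz":-0.5,"claw":0.3},{"rx":0,"ry":0,"rz":0,"dx":0,"dy":0,"dz":-0.8,"claw":0.3},{"rx":0,"ry":0,"rz":0,"dx":0,"dy":0,"dz":-1,"claw":0.3},{"rx":0,"ry":0,"rz":0,"dx":0,"dy":0,"dz":-1.5,"claw":0.3},{"rx":0,"ry":0,"rz":0,"dx":0,"dy":0,"dz":-2,"claw":0.3},{"rx":0,"ry":0,"rz":0,"dx":0,"dy":0,"dz":-2,"claw":0.3},{"rx":0,"ry":0,"rz":0,"dx":0,"dy":0,"dz":-1,"claw":0.3}]' 40
python3 - <<'E'
from h import *
go(477.1,243,80,7,6)
c=cap('side');W=cloud(c)
q=(abs(W[...,0]-477)<25)&(abs(W[...,1]-243)<40)&(W[...,2]<140)&(W[...,2]>8)
print(np.histogram(W[q][:,2],np.arange(8,141,6)))
cv2.imwrite('pics/e.png',cv2.resize(c['frame'][100:180,170:260],None,fx=5,fy=5,interpolation=2))
E
```

```text
time: 6.65
tcp_pos: [476.9, 242.6, 76.8]
orientation: [179.9, 0.2, 7.0]
wrist_force: [0.9, -0.2, -1.8]
gripper_width: 58.5
t 6.65 tcp [476.9 242.6  76.8] rpy [179.9   0.2   7. ] F [ 0.9 -0.2 -1.8] w 58.5
turn [ 0.001  0.003 -0.   ] now-axes cm [ 0.03 -0.04 -0.32] post-turn cm [ 0.03 -0.04 -0.32] per row [ 0.005 -0.007 -0.053]
(array([ 6, 92, 12,  0,  0,  0,  0,  0,  0,  0,  0,  0,  0,  0,  0,  0,  0,
        0, 13, 74,  5,  0]), array([  8,  14,  20,  26,  32,  38,  44,  50,  56,  62,  68,  74,  80,
        86,  92,  98, 104, 110, 116, 122, 128, 134, 140]))
```

View pics/e.png

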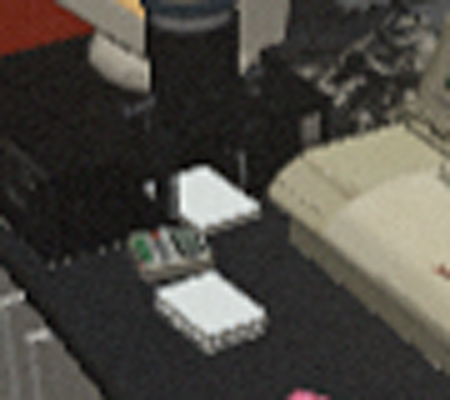

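Only the top plate is lifted: the stack top is now about 20 and the held plate's top about 126. Next I'll locate the stand in the fixed views.

Run:
```python
from h import *
for n,box in(('scene',(235,160,325,215)),('side',(245,185,310,245))):
    c=dict(np.load(n+'.npz'));W=cloud(c);f=c['frame'].astype(int)
    m=np.zeros(W.shape[:2],np.uint8);x0,y0,x1,y1=box
    b=(f[...,0]>f[...,2]+6)&(f.mean(2)>95)&(abs(W[...,2]-16)<7)
    m[y0:y1,x0:x1]=b[y0:y1,x0:x1]
    N,L,S,_=cv2.connectedComponentsWithStats(m);i=1+np.argmax(S[1:,4]);print(n,S[1:,4])
    k=np.argwhere(L==i)[:,::-1]
    p=np.c_[(k[:,0]-c['cx'])/c['fx'],(k[:,1]-c['cy'])/c['fy'],np.ones(len(k))]@c['R'];o=-c['R'].T@c['t']
    P=(o+p*((16-o[2])/p[:,2])[:,None])[:,:2].astype(np.float32)
    r=cv2.minAreaRect(P);print(r,cv2.boxPoints(r).round())
    # guides: greyish points above seat; flap: z 50..62 
    q=np.zeros_like(m,bool);q[y0:y1,x0:x1]=1;q&=(abs(W[...,2]-56)<6)
    P=W[q];P=P[(P[:,1]<-200)&(P[:,0]<600)&(P[:,0]>470)];print(len(P),cv2.minAreaRect(P[:,:2].astype(np.float32)))
    q=np.zeros_like(m,bool);q[y0:y1,x0:x1]=1;q&=(W[...,2]>75)&(W[...,0]<560);print(W[q][::6].round())
```

```text
scene [288  44   1   1   4   1   1   1]
((522.396240234375, -186.16314697265625), (169.19187927246094, 91.91203308105469), 81.42483520507812) [[ 464. -263.]
 [ 555. -277.]
 [ 580. -109.]
 [ 490.  -96.]]
306 ((506.77874755859375, -288.87152099609375), (164.7410430908203, 97.07889556884766), 81.668701171875)
[[ 463. -226.  138.]
 [ 458. -254.  132.]
 [ 461. -228.  135.]
 [ 456. -257.  128.]
 [ 460. -226.  133.]
 [ 457. -272.  121.]
 [ 455. -256.  122.]
 [ 464. -223.  126.]
 [ 446. -267.  118.]
 [ 454. -269.  112.]
 [ 462. -221.  120.]
 [ 439. -262.  114.]
 [ 444. -264.  109.]
 [ 452. -266.  103.]
 [ 455. -259.  101.]
 [ 464. -224.  106.]
 [ 452. -294.   88.]
 [ 452. -282.   88.]
 [ 453. -250.   94.]
 [ 452. -244.   92.]
 [ 456. -244.   88.]
 [ 467. -215.   87.]
 [ 455. -231.   82.]
 [ 463. -209.   80.]]
side [104  80  23   1   5 141  12]
((475.42596435546875, -262.0887451171875), (52.32523727416992, 129.31689453125), 6.301947116851807) [[ 442. -201.]
 [ 457. -329.]
 [ 509. -323.]
 [ 494. -195.]]
468 ((516.7760620117188, -291.529052734375), (163.62997436523438, 93.18319702148438), 89.44055938720703)
[[ 462. -230.  145.]
 [ 459. -235.  137.]
 [ 462. -224.  121.]
 [ 457. -252.  136.]
 [ 456. -261.  134.]
 [ 464. -221.   96.]
 [ 458. -264.  123.]
 [ 455. -262.  114.]
 [ 444. -269.  115.]
 [ 440. -276.  117.]
 [ 440. -270.  108.]
 [ 452. -282.  108.]
 [ 454. -279.   92.]
 [ 451. -291.   89.]
 [ 451. -297.   80.]]
```

```bash
python3 -m jog '[{"rx":0,"ry":0,"rz":0.034,"dx":0.0,"dy":2,"dz":-1,"claw":0.3},{"rx":0,"ry":0,"rz":0.034,"dx":0,"dy":3.5,"dz":-1.3,"claw":0.3},{"rx":0,"ry":0,"rz":0.034,"dx":0.2,"dy":3.5,"dz":-1.3,"claw":0.3},{"rx":0,"ry":0,"rz":0.034,"dx":0.3,"dy":3.5,"dz":-1.3,"claw":0.3},{"rx":0,"ry":0,"rz":0.034,"dx":0.4,"dy":3.5,"dz":-1.3,"claw":0.3},{"rx":0,"ry":0,"rz":0.034,"dx":0.5,"dy":3.5,"dz":-1.3,"claw":0.3},{"rx":0,"ry":0,"rz":0.034,"dx":0.6,"dy":3.5,"dz":-1.3,"claw":0.3},{"rx":0,"ry":0,"rz":0.034,"dx":0.6,"dy":3,"dz":-1,"claw":0.3}]' 40
python3 - <<'E'
from h import *
go(512,-225,165,-8.4,6)
E
```

```text
time: 7.37
tcp_pos: [501.7, -22.5, 179.1]
orientation: [-179.9, -0.0, -8.7]
wrist_force: [1.5, -0.1, -0.8]
gripper_width: 58.8
t 7.37 tcp [501.7 -22.5 179.1] rpy [-179.9   -0.    -8.7] F [ 1.5 -0.1 -0.8] w 58.8
turn [-0.001 -0.    -0.005] now-axes cm [ 4.09 19.86  1.38] post-turn cm [ 3.98 19.88  1.41] per row [0.663 3.313 0.234]
```

```bash
python3 -m jog '[{"rx":0,"ry":0,"rz":-0.005,"dx":0.65,"dy":3.3,"dz":0.1,"claw":0.3},{"rx":0,"ry":0,"rz":0,"dx":0.65,"dy":3.3,"dz":0.1,"claw":0.3},{"rx":0,"ry":0,"rz":0,"dx":0.65,"dy":3.3,"dz":0.1,"claw":0.3},{"rx":0,"ry":0,"rz":0,"dx":0.65,"dy":3.3,"dz":0.1,"claw":0.3},{"rx":0,"ry":0,"rz":0,"dx":0.65,"dy":3.3,"dz":0,"claw":0.3},{"rx":0,"ry":0,"rz":0,"dx":0.6,"dy":3,"dz":0,"claw":0.3},{"rx":0,"ry":0,"rz":0,"dx":0,"dy":0,"dz":0,"claw":0.3},{"rx":0,"ry":0,"rz":0,"dx":0,"dy":0,"dz":0,"claw":0.3}]' 40
python3 - <<'E'
from h import *
go(528,-152,100,-8.4,6)
c=cap('wrist');cv2.imwrite('pics/w3.png',cv2.resize(c['frame'],None,fx=1.5,fy=1.5))
E
```

```text
time: 8.03
tcp_pos: [509.7, -237.8, 176.3]
orientation: [-180.0, -0.4, -8.9]
wrist_force: [-0.0, 0.4, -1.4]
gripper_width: 58.5
t 8.03 tcp [ 509.7 -237.8  176.3] rpy [-180.    -0.4   -8.9] F [-0.   0.4 -1.4] w 58.5
turn [-0.    -0.006 -0.009] now-axes cm [ 0.43 -8.76  7.63] post-turn cm [ 0.55 -8.76  7.63] per row [ 0.092 -1.46   1.271]
```

View pics/w3.png

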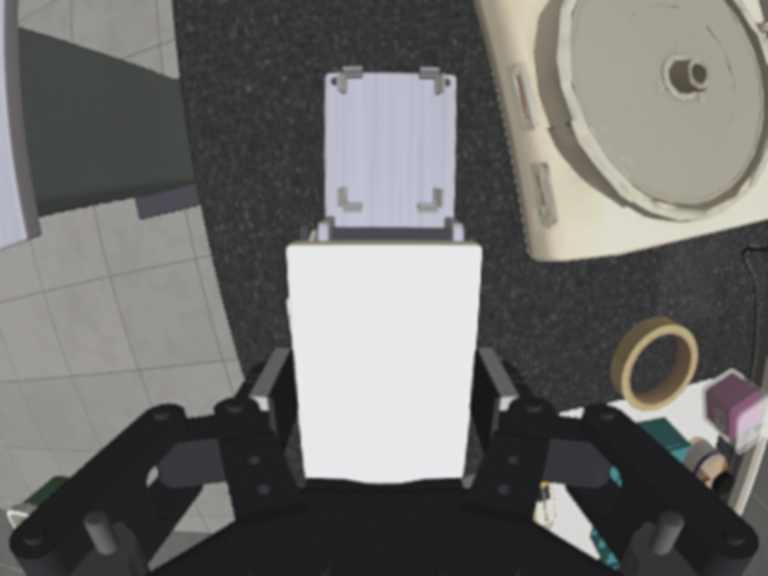

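```bash
cat >> h.py <<'E'
def wcloud(c):
    z=c['z_map'];v,u=np.mgrid[:384,:512];o,d=rays(c,np.stack([u,v],-1).reshape(-1,2));dc=d@c['R'].T
    return (o+d*(z.reshape(-1)/dc[:,2])[:,None]).reshape(384,512,3)
E
python3 - <<'E'
from h import *
c=dict(np.load('wrist.npz'));f=c['frame'].astype(int);W=wcloud(c)
m=np.zeros((384,512),np.uint8);b=(f[...,0]>f[...,2]+6)&(f.mean(2)>110);m[40:151,205:315]=b[40:151,205:315]
m=cv2.morphologyEx(m,cv2.MORPH_CLOSE,np.ones((5,5)))
k=max(cv2.findContours(m,0,1)[0],key=cv2.contourArea)[:,0];P=onz(c,k,16)[:,:2]
r=cv2.minAreaRect(P.astype(np.float32));print('base',r,cv2.boxPoints(r).round(1))
g=np.array([[346,91],[437,91],[346,201],[436,201]])/1.5
print('guides z20',onz(c,g,20)[:,:2].round(1), onz(c,g,20)[:,:2].mean(0))
g=f.min(2);m[:]=0;m[155:325,185:325]=g[155:325,185:325]>215
k=max(cv2.findContours(m,0,1)[0],key=cv2.contourArea)[:,0];P=onz(c,k,226)[:,:2]
r=cv2.minAreaRect(P.astype(np.float32));print('plate',r)
q=m>0;print('plate z',np.percentile(W[q][:,2],[5,50,95]), np.linalg.lstsq(np.c_[W[q][:,:2],np.ones(q.sum())],W[q][:,2],rcond=None)[0])
# instrument near side
q=(W[...,2]>25)&(W[...,2]<200)&(W[...,0]>560)&(W[...,1]<-60)&(W[...,1]>-260)
for y in range(-250,-60,30):
    s=q&(abs(W[...,1]-y)<15);print(y,np.percentile(W[s][:,0],[0.5,3]).round() if s.any() else '',np.percentile(W[s][:,2],[50,90]).round() if s.any() else '')
E
```

```text
base ((527.7574462890625, -157.87240600585938), (118.37726593017578, 96.44023895263672), 80.61356353759766) [[ 470.5 -208.4]
 [ 565.7 -224.1]
 [ 585.  -107.3]
 [ 489.8  -91.6]]
guides z20 [[ 501.9 -109.5]
 [ 568.8 -119.6]
 [ 488.4 -192.2]
 [ 555.6 -202.7]] [ 528.69693916 -156.01641483]
plate ((508.5173034667969, -236.9091796875), (87.4873046875, 58.61873245239258), 80.97489166259766)
plate z [224.21740136 225.19344234 226.16232603] [1.21743844e-02 4.58462010e-02 2.30071751e+02]
-250 [619. 620.] [80. 83.]
-220 [561. 617.] [83. 98.]
-190 [614. 616.] [90. 97.]
-160 [612. 614.] [90. 92.]
-130 [573. 612.] [90. 98.]
-100 [565. 609.] [90. 92.]
-70 [605. 607.] [90. 93.]
```

```bash
python3 -m jog '[{"rx":0,"ry":-0.006,"rz":0.002,"dx":0.24,"dy":-2.9,"dz":0,"claw":0.3},{"rx":0,"ry":0,"rz":0,"dx":0.24,"dy":-2.9,"dz":0,"claw":0.3},{"rx":0,"ry":0,"rz":0,"dx":0.24,"dy":-2.5,"dz":0.5,"claw":0.3},{"rx":0,"ry":0,"rz":0,"dx":0,"dy":-0.3,"dz":2.5,"claw":0.3},{"rx":0,"ry":0,"rz":0,"dx":0,"dy":0,"dz":3,"claw":0.3},{"rx":0,"ry":0,"rz":0,"dx":0,"dy":0,"dz":3,"claw":0.3},{"rx":0,"ry":0,"rz":0,"dx":0,"dy":0,"dz":3,"claw":0.3},{"rx":0,"ry":0,"rz":0,"dx":0,"dy":0,"dz":1,"claw":0.3}]' 40
python3 - <<'E'
from h import *
go(530.4,-152.8,5,-9,6)
E
```

```text
time: 8.75
tcp_pos: [533.5, -141.3, 45.6]
orientation: [-180.0, -0.5, -8.6]
wrist_force: [-1.0, 0.4, -1.3]
gripper_width: 58.6
t 8.75 tcp [ 533.5 -141.3   45.6] rpy [-180.    -0.5   -8.6] F [-1.   0.4 -1.3] w 58.6
turn [-0.    -0.009  0.007] now-axes cm [-0.18  1.18  4.06] post-turn cm [-0.13  1.18  4.06] per row [-0.022  0.197  0.677]
```

```bash
python3 -m jog '[{"rx":0,"ry":-0.009,"rz":0.007,"dx":-0.13,"dy":0.6,"dz":0.5,"claw":0.3},{"rx":0,"ry":0,"rz":0,"dx":0,"dy":0.5,"dz":1,"claw":0.3},{"rx":0,"ry":0,"rz":0,"dx":0,"dy":0,"dz":1,"claw":0.3},{"rx":0,"ry":0,"rz":0,"dx":0,"dy":0,"dz":0.9,"claw":0.3},{"rx":0,"ry":0,"rz":0,"dx":0,"dy":0,"dz":0,"claw":0.3},{"rx":0,"ry":0,"rz":0,"dx":0,"dy":0,"dz":0,"claw":0.3},{"rx":0,"ry":0,"rz":0,"dx":0,"dy":0,"dz":0,"claw":0.3},{"rx":0,"ry":0,"rz":0,"dx":0,"dy":0,"dz":0,"claw":0.3}]' 40
python3 - <<'E'
from h import *
go(530.4,-152.8,-10,-9,6)
E
```

```text
time: 9.42
tcp_pos: [531.5, -151.6, 10.9]
orientation: [-180.0, 0.0, -8.9]
wrist_force: [-0.8, -0.4, -0.9]
gripper_width: 58.6
t 9.42 tcp [ 531.5 -151.6   10.9] rpy [-180.     0.    -8.9] F [-0.8 -0.4 -0.9] w 58.6
turn [-0.001  0.     0.001] now-axes cm [-0.09  0.14  2.09] post-turn cm [-0.09  0.13  2.09] per row [-0.015  0.022  0.348]
```

```bash
python3 -m jog '[{"rx":0,"ry":0,"rz":0,"dx":-0.09,"dy":0.13,"dz":0.6,"claw":0.3},{"rx":0,"ry":0,"rz":0,"dx":0,"dy":0,"dz":0.7,"claw":0.3},{"rx":0,"ry":0,"rz":0,"dx":0,"dy":0,"dz":0.2,"claw":0.3},{"rx":0,"ry":0,"rz":0,"dx":0,"dy":0,"dz":0,"claw":0.3},{"rx":0,"ry":0,"rz":0,"dx":0,"dy":0,"dz":0,"claw":0.3},{"rx":0,"ry":0,"rz":0,"dx":0,"dy":0,"dz":0,"claw":0.3},{"rx":0,"ry":0,"rz":0,"dx":0,"dy":0,"dz":0,"claw":0.3},{"rx":0,"ry":0,"rz":0,"dx":0,"dy":0,"dz":0,"claw":0.3}]' 40
python3 - <<'E'
from h import *
go(530.4,-152.8,-22.5,-9,6)
c=cap('wrist');cv2.imwrite('pics/w4.png',cv2.resize(c['frame'][120:340,150:370],None,fx=2.7,fy=2.7,interpolation=2))
E
```

```text
time: 10.08
tcp_pos: [531.4, -153.2, -4.3]
orientation: [-180.0, -0.1, -8.9]
wrist_force: [-0.1, 1.5, -1.2]
gripper_width: 58.7
t 10.08 tcp [ 531.4 -153.2   -4.3] rpy [-1.8e+02 -1.0e-01 -8.9e+00] F [-0.1  1.5 -1.2] w 58.7
turn [-0.    -0.002  0.001] now-axes cm [-0.11 -0.02  1.82] post-turn cm [-0.1  -0.03  1.82] per row [-0.017 -0.004  0.304]
```

View pics/w4.png

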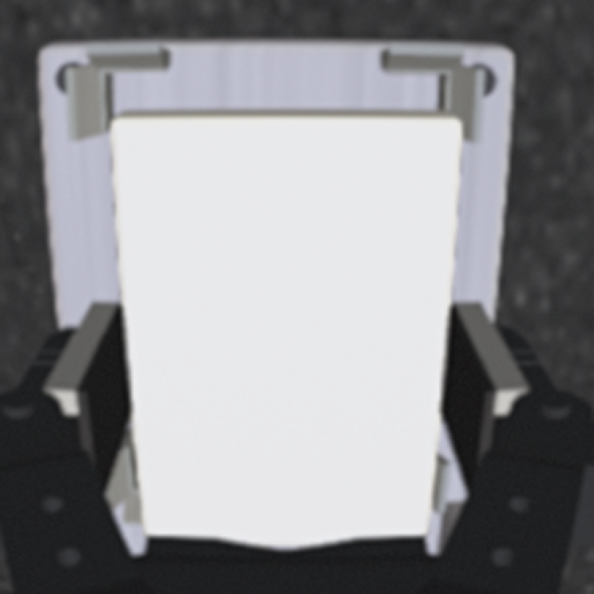

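Run:
```python
from h import *
c=dict(np.load('wrist.npz'));F=lambda L:np.array(L)/2.7+[150,120]
e=onz(c,F([[114,118],[460,118],[148,536],[428,536]]),45.2)[:,:2];print('plate corners',e.round(1),e.mean(0))
# wall of pocket at z~20 (below flare)
g=onz(c,F([[110,85],[442,85]]),22)[:,:2];print('guide side walls',g.round(1),np.linalg.norm(g[0]-g[1]),g.mean(0))
b=onz(c,F([[40,50],[514,50]]),16)[:,:2];print('base end',b.round(1),np.linalg.norm(b[0]-b[1]),b.mean(0),np.degrees(np.arctan2(*(b[1]-b[0])[::-1])))
b2=onz(c,F([[56,320],[497,320]]),16)[:,:2];print('base sides',b2.round(1),np.linalg.norm(b2[0]-b2[1]),b2.mean(0))
y=np.array([np.sin(np.radians(9)),np.cos(np.radians(9))]);x=np.array([y[1],-y[0]])
seat=b.mean(0)-53*y;print('seat',seat,'plate err (stand x,y)',(e.mean(0)-seat)@x,(e.mean(0)-seat)@y,'from walls x',(e.mean(0)-g.mean(0))@x,'from base sides',(e.mean(0)-b2.mean(0))@x)
```

```text
plate corners [[ 508.9 -104.5]
 [ 566.3 -113.6]
 [ 495.3 -190.9]
 [ 553.1 -200.2]] [ 530.90482811 -152.30906997]
guide side walls [[ 503.8 -101.2]
 [ 568.  -111.4]] 65.02873708516071 [ 535.89939037 -106.32044973]
base end [[ 489.1  -91.9]
 [ 585.  -107.3]] 97.16081547732918 [537.07178102 -99.61042101] -9.073626220708293
base sides [[ 478.5 -151.1]
 [ 576.3 -166.6]] 99.00008193329052 [ 527.42068762 -158.8480531 ]
seat [ 528.78075437 -151.95790306] plate err (stand x,y) 2.1528574717874664 -0.014565126257658016 from walls x 2.261134297511963 from base sides 2.4183226170809835
```

Wrist check: the plate is aligned in y, but sits about 2.2 mm too far in +x. I'll correct that and lower it.

```bash
python3 -m jog '[{"rx":0,"ry":0,"rz":0,"dx":-0.22,"dy":0,"dz":0,"claw":0.3},{"rx":0,"ry":0,"rz":0,"dx":0,"dy":0,"dz":0,"claw":0.3},{"rx":0,"ry":0,"rz":0,"dx":0,"dy":0,"dz":0.3,"claw":0.3},{"rx":0,"ry":0,"rz":0,"dx":0,"dy":0,"dz":0.3,"claw":0.3},{"rx":0,"ry":0,"rz":0,"dx":0,"dy":0,"dz":0.3,"claw":0.3},{"rx":0,"ry":0,"rz":0,"dx":0,"dy":0,"dz":0.3,"claw":0.3},{"rx":0,"ry":0,"rz":0,"dx":0,"dy":0,"dz":0.2,"claw":0.3},{"rx":0,"ry":0,"rz":0,"dx":0,"dy":0,"dz":0,"claw":0.3}]' 40
python3 - <<'E'
from h import *
go(529,-152.8,-23.5,-9,6)
E
```

```text
time: 10.8
tcp_pos: [529.2, -152.8, -19.5]
orientation: [-180.0, -0.2, -8.9]
wrist_force: [-0.5, -0.1, -0.3]
gripper_width: 58.3
t 10.8 tcp [ 529.2 -152.8  -19.5] rpy [-180.    -0.2   -8.9] F [-0.5 -0.1 -0.3] w 58.3
turn [-0.    -0.003  0.001] now-axes cm [-0.02 -0.    0.4 ] post-turn cm [-0.02 -0.    0.4 ] per row [-0.004 -0.     0.067]
```

```bash
python3 -m jog '[{"rx":0,"ry":-0.003,"rz":0,"dx":0,"dy":0,"dz":0.2,"claw":0.3},{"rx":0,"ry":0,"rz":0,"dx":0,"dy":0,"dz":0.15,"claw":0.3},{"rx":0,"ry":0,"rz":0,"dx":0,"dy":0,"dz":0,"claw":0.3},{"rx":0,"ry":0,"rz":0,"dx":0,"dy":0,"dz":0,"claw":0.3},{"rx":0,"ry":0,"rz":0,"dx":0,"dy":0,"dz":0,"claw":0.3},{"rx":0,"ry":0,"rz":0,"dx":0,"dy":0,"dz":0,"claw":0.3},{"rx":0,"ry":0,"rz":0,"dx":0,"dy":0,"dz":0,"claw":0.3},{"rx":0,"ry":0,"rz":0,"dx":0,"dy":0,"dz":0,"claw":0.3}]' 40
python3 - <<'E'
from h import *
go(529,-152.8,-23.5,-9,6)
E
```

```text
time: 11.47
tcp_pos: [529.3, -152.9, -23.5]
orientation: [-180.0, 0.0, -8.9]
wrist_force: [0.4, 0.0, -0.8]
gripper_width: 58.6
t 11.47 tcp [ 529.3 -152.9  -23.5] rpy [-180.     0.    -8.9] F [ 0.4  0.  -0.8] w 58.6
turn [-0.     0.     0.001] now-axes cm [-0.04 -0.    0.  ] post-turn cm [-0.04 -0.    0.  ] per row [-0.006 -0.     0.001]
```

```bash
python3 -m jog '[{"rx":0,"ry":0,"rz":0,"dx":0,"dy":0,"dz":0.06,"claw":0.3},{"rx":0,"ry":0,"rz":0,"dx":0,"dy":0,"dz":0,"claw":-0.2},{"rx":0,"ry":0,"rz":0,"dx":0,"dy":0,"dz":0,"claw":-0.6},{"rx":0,"ry":0,"rz":0,"dx":0,"dy":0,"dz":0,"claw":-1},{"rx":0,"ry":0,"rz":0,"dx":0,"dy":0,"dz":0,"claw":-1},{"rx":0,"ry":0,"rz":0,"dx":0,"dy":0,"dz":0,"claw":-1},{"rx":0,"ry":0,"rz":0,"dx":0,"dy":0,"dz":0,"claw":-1},{"rx":0,"ry":0,"rz":0,"dx":0,"dy":0,"dz":0,"claw":-1}]' 40
python3 -m jog '[{"rx":0,"ry":0,"rz":0,"dx":0,"dy":0,"dz":-0.5,"claw":-1},{"rx":0,"ry":0,"rz":0,"dx":0,"dy":0,"dz":-1,"claw":-1},{"rx":0,"ry":0,"rz":0,"dx":0,"dy":0,"dz":-3,"claw":-1},{"rx":0,"ry":0,"rz":0,"dx":0,"dy":0,"dz":-3,"claw":-1},{"rx":0,"ry":0,"rz":0,"dx":0,"dy":0,"dz":-3,"claw":-1},{"rx":0,"ry":0,"rz":0,"dx":0,"dy":0,"dz":-3,"claw":-1},{"rx":0,"ry":0,"rz":0,"dx":0,"dy":0,"dz":-3,"claw":-1},{"rx":0,"ry":0,"rz":0,"dx":0,"dy":0,"dz":-1,"claw":-1}]'
python3 - <<'E'
from h import *
go(529,-152.8,-23.5,-9,6)
c=cap('wrist');W=wcloud(c);cv2.imwrite('pics/w5.png',cv2.resize(c['frame'],None,fx=1.5,fy=1.5,interpolation=2))
m=np.zeros((384,512),np.uint8);g=c['frame'].min(2);m[100:330,190:330]=g[100:330,190:330]>222
k=max(cv2.findContours(m,0,1)[0],key=cv2.contourArea)[:,0];P=onz(c,k,26)[:,:2]
r=cv2.minAreaRect(P.astype(np.float32));print('plate',r)
m[:]=0;cv2.fillPoly(m,[k],1);m=cv2.erode(m,np.ones((7,7)));w=W[m>0];A=np.c_[w[:,:2]-w[:,:2].mean(0),np.ones(len(w))];print(np.linalg.lstsq(A,w[:,2],rcond=None)[0])
E
```

```text
time: 12.13
tcp_pos: [529.9, -153.0, -23.5]
orientation: [-180.0, -0.1, -8.9]
wrist_force: [-0.6, 0.5, 0.4]
gripper_width: 85.3
time: 12.8
tcp_pos: [526.7, -152.2, 160.8]
orientation: [-180.0, 0.3, -8.9]
wrist_force: [1.0, -1.1, -0.5]
gripper_width: 85.2
t 12.8 tcp [ 526.7 -152.2  160.8] rpy [-180.     0.3   -8.9] F [ 1.  -1.1 -0.5] w 85.2
turn [-0.001  0.006  0.001] now-axes cm [ 0.34  0.04 18.43] post-turn cm [ 0.23  0.03 18.43] per row [0.039 0.005 3.071]
plate ((506.05767822265625, -289.4627685546875), (103.0228500366211, 89.82295227050781), 81.04533386230469)
[4.42249328e-02 3.03678197e-01 5.86700064e+01]
```

View pics/w5.png

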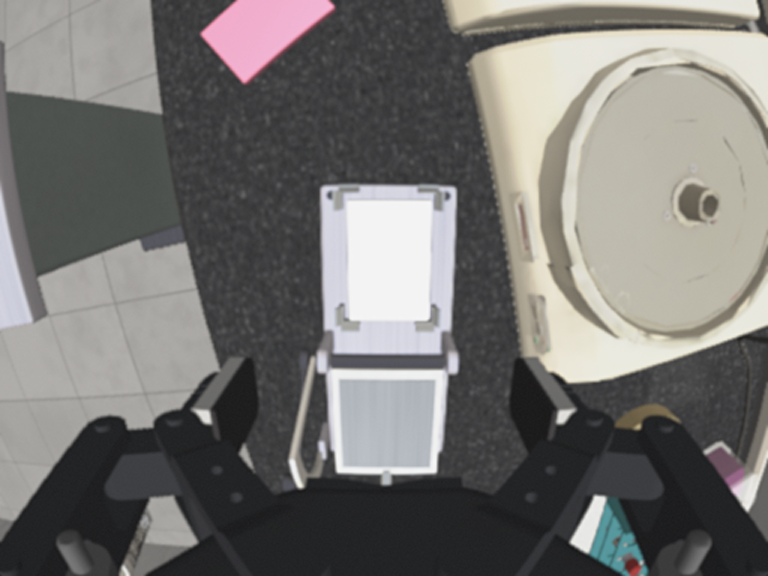

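The plate lies between the four guides: plate at (345–432,198–322), guides just outside it. The flap's face is at (388,420) and the pointer and arc at (310,430). I'll check flatness and estimate the pointer angle.

```bash
python3 -m jog '[{"rx":0,"ry":0.006,"rz":0,"dx":0,"dy":2,"dz":0,"claw":-1},{"rx":0,"ry":0,"rz":0,"dx":0,"dy":3.4,"dz":0,"claw":-1},{"rx":0,"ry":0,"rz":0,"dx":0.1,"dy":3.4,"dz":0,"claw":-1},{"rx":0,"ry":0,"rz":0,"dx":0.1,"dy":3.4,"dz":0,"claw":-1},{"rx":0,"ry":0,"rz":0,"dx":0,"dy":3.4,"dz":0,"claw":-1},{"rx":0,"ry":0,"rz":0,"dx":0,"dy":3.4,"dz":0,"claw":-1},{"rx":0,"ry":0,"rz":0,"dx":0,"dy":1.5,"dz":0.5,"claw":-1},{"rx":0,"ry":0,"rz":0,"dx":0,"dy":0,"dz":1,"claw":-1}]'
cat >> h.py <<'E'
Y=np.array([np.sin(np.radians(9)),np.cos(np.radians(9))]);X=np.array([Y[1],-Y[0]]);O=np.array([528.8,-152])-62*Y
def st(W): # world->stand
    d=W[...,:2]-O;return np.stack([d@X,d@Y,W[...,2]],-1)
def ws(x,y): return O+x*X+y*Y
E
python3 - <<'E'
from h import *
c=dict(np.load('wrist.npz'));S=st(wcloud(c))
q=(abs(S[...,0])<25)&(abs(S[...,1]-62)<38)&(S[...,2]<60);w=S[q];print('plate plane',np.linalg.lstsq(np.c_[w[:,0],w[:,1]-62,np.ones(len(w))],w[:,2],rcond=None)[0],len(w))
print('O',O,'grip',ws(0,-150));go(*ws(0,-150),60,-9,4)
c=cap('wrist','w6');S=st(wcloud(c));f=c['frame']
q=(S[...,0]<-54)&(S[...,0]>-75)&(S[...,1]<0)&(S[...,1]>-140)&(S[...,2]>45)&(S[...,2]<180)&(f.max(2)<110)
w=S[q];i=np.argwhere(q)
print(len(w));print(np.c_[i,w.round(1),f[q].mean(1)][::max(1,len(w)//40)])
E
```

```text
time: 13.52
tcp_pos: [497.9, -363.2, 154.5]
orientation: [179.9, -0.7, -8.6]
wrist_force: [-0.1, 0.9, 0.8]
gripper_width: 85.2
plate plane [1.22861252e-03 4.10498590e-04 2.51200176e+01] 3112
O [ 519.10106317 -213.23667712] grip [ 495.63589341 -361.38992821]
t 13.52 tcp [ 497.9 -363.2  154.5] rpy [179.9  -0.7  -8.6] F [-0.1  0.9  0.8] w 85.2
turn [ 0.003 -0.013  0.006] now-axes cm [-0.37 -0.17  9.44] post-turn cm [-0.25 -0.14  9.45] per row [-0.063 -0.035  2.362]
574
[[ 25.         190.         -58.6         -0.4         60.5
  104.66666667]
 [ 33.         195.         -56.2         -5.3         47.7
   95.66666667]
 [ 35.         190.         -58.2        -10.7         61.5
   66.33333333]
 [ 37.         188.         -58.5        -14.4         68.6
   81.66666667]
 [ 39.         187.         -59.2        -16.5         69.6
   84.        ]
 [ 42.         186.         -59.2        -20.3         73.5
   85.        ]
 [ 44.         189.         -57.9        -20.7         66.5
   56.        ]
 [ 47.         187.         -57.9        -25.3         74.6
   61.        ]
 [ 50.         186.  
[... 1784 characters left out ...]

   82.66666667]
 [104.         174.         -58.3        -77.3        117.9
   49.66666667]
 [106.         174.         -58.         -78.8        119.
   53.33333333]
 [108.         172.         -58.3        -80.3        123.6
   51.66666667]
 [110.         170.         -58.3        -81.7        129.4
   60.33333333]
 [112.         168.         -59.3        -83.1        131.1
   87.66666667]
 [114.         168.         -59.2        -84.5        131.3
   89.33333333]
 [116.         168.         -59.7        -85.9        129.7
   90.66666667]
 [118.         168.         -59.7        -87.3        129.8
   91.        ]
 [120.         168.         -59.4        -88.7        131.2
   88.33333333]]
```

View pics/w6.png

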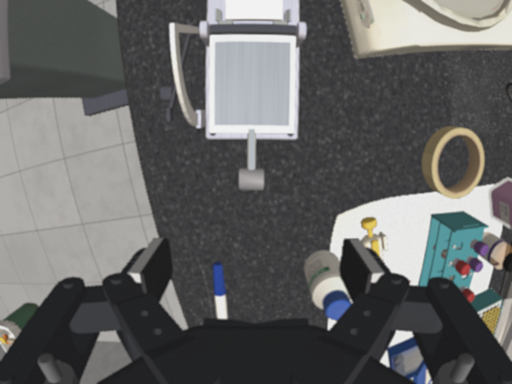

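Depth shows the plate lying flat in the seat (slope about 0.1°, top at z 25 to 26). Next I'll intersect the pointer-tip ray with the 115 mm circle, using the barrel in the same image as reference, and find the bottle and pen.

Run:
```python
from h import *
c=dict(np.load('wrist.npz'));S=st(wcloud(c));f=c['frame']
for r in range(100,132):
    q=(S[r,145:186,2]>98)&(S[r,145:186,0]<-50)
    if q.any():
        cols=145+np.where(q)[0];print(r,cols.min(),cols.max(),'z',S[r,cols,2].round(0).min(),S[r,cols,2].max().round(0),'y',S[r,cols,1].mean().round(1),'x',S[r,cols,0].min().round(),S[r,cols,0].max().round())
q=(S[...,2]>48)&(S[...,2]<80)&(abs(S[...,0])<20)&(S[...,1]<-134)&(S[...,1]>-170)
w=S[q];i=np.argwhere(q);print('barrel',len(w),w.min(0),w.max(0),np.median(w,0),i.min(0),i.max(0))
px=i.mean(0)[::-1];o=onz(c,[px],62);print('barrel centroid px',px,st(o))
q=(S[...,2]>25)&(S[...,2]<125)&(S[...,1]<-165)&(S[...,1]>-330)&(abs(S[...,0])<140)
i=np.argwhere(q);w=S[q];sel=(i[:,0]>225)&(i[:,1]>295)&(i[:,1]<345);print('bottle',w[sel].min(0).round(),w[sel].max(0).round())
print('cam',st((-c['R'].T@c['t'])))
```

```text
100 161 185 z 107.0 121.0 y -74.2 x -69.0 -52.0
101 163 185 z 108.0 123.0 y -75.0 x -68.0 -52.0
102 170 185 z 107.0 122.0 y -75.9 x -60.0 -52.0
103 169 185 z 107.0 124.0 y -76.7 x -61.0 -52.0
104 169 185 z 108.0 125.0 y -77.4 x -61.0 -52.0
105 168 185 z 109.0 125.0 y -78.1 x -61.0 -52.0
106 168 185 z 108.0 126.0 y -78.9 x -61.0 -52.0
107 168 185 z 107.0 126.0 y -79.6 x -61.0 -52.0
108 166 185 z 106.0 131.0 y -80.3 x -61.0 -53.0
109 166 185 z 105.0 132.0 y -81.1 x -61.0 -53.0
110 166 185 z 104.0 131.0 y -81.8 x -61.0 -53.0
111 166 185 z 104.0 132.0 y -82.5 x -61.0 -53.0
112 166 185 z 102.0 131.0 y -83.3 x -61.0 -54.0
113 166 185 z 100.0 132.0 y -84.0 x -61.0 -53.0
114 166 185 z 101.0 132.0 y -84.7 x -61.0 -54.0
115 166 172 z 121.0 132.0 y -85.2 x -61.0 -58.0
116 166 172 z 121.0 131.0 y -85.9 x -61.0 -58.0
117 166 172 z 123.0 131.0 y -86.7 x -61.0 -58.0
118 166 172 z 122.0 132.0 y -87.4 x -61.0 -59.0
119 166 172 z 124.0 131.0 y -88.1 x -61.0 -58.0
120 166 172 z 124.0 132.0 y -88.8 x -61.0 -58.0
121 167 171 z 125.0 131.0 y -89.5 x -61.0 -58.0
barrel 576 [ -13.22261999 -158.00193487   53.79889943] [   9.8934159  -134.03772353   66.49456318] [  -1.64709217 -145.99163943   63.19085395] [164 239] [189 263]
barrel centroid px [250.97916667 177.88541667] [[  -1.66848606 -146.38294093   62.        ]]
bottle [  65. -297.   25.] [ 105. -252.   98.]
cam [ -1.22084393 -82.97786668 334.62003008]
```

```bash
python3 -m jog '[{"rx":0.003,"ry":-0.013,"rz":0.006,"dx":-0.28,"dy":-0.14,"dz":1,"claw":-1},{"rx":0,"ry":0,"rz":0,"dx":0,"dy":0,"dz":2.5,"claw":-1},{"rx":0,"ry":0,"rz":0,"dx":0,"dy":0,"dz":3,"claw":-1},{"rx":0,"ry":0,"rz":0,"dx":0,"dy":0,"dz":3,"claw":-1},{"rx":0,"ry":0,"rz":0,"dx":0,"dy":0,"dz":2.5,"claw":-1},{"rx":0,"ry":0,"rz":0,"dx":0,"dy":0,"dz":1,"claw":-1},{"rx":0,"ry":0,"rz":0,"dx":0,"dy":0,"dz":0,"claw":-1},{"rx":0,"ry":0,"rz":0,"dx":0,"dy":0,"dz":0,"claw":-1}]'
python3 - <<'E'
from h import *
go(495,-361.3,-2.5,-9,1)
E
```

```text
time: 14.23
tcp_pos: [492.6, -347.1, 14.0]
orientation: [-179.6, 0.7, -8.8]
wrist_force: [-0.2, -0.4, 0.1]
gripper_width: 85.2
t 14.23 tcp [ 492.6 -347.1   14. ] rpy [-179.6    0.7   -8.8] F [-0.2 -0.4  0.1] w 85.2
turn [-0.008  0.012  0.004] now-axes cm [0.47 1.38 1.64] post-turn cm [0.46 1.37 1.65] per row [0.458 1.368 1.654]
```

```bash
python3 -m jog '[{"rx":-0.008,"ry":0.012,"rz":0.004,"dx":0.25,"dy":0.7,"dz":0,"claw":-1},{"rx":0,"ry":0,"rz":0,"dx":0.2,"dy":0.65,"dz":0.2,"claw":-1},{"rx":0,"ry":0,"rz":0,"dx":0,"dy":0,"dz":0.7,"claw":-1},{"rx":0,"ry":0,"rz":0,"dx":0,"dy":0,"dz":0.7,"claw":-1},{"rx":0,"ry":0,"rz":0,"dx":0,"dy":0,"dz":0,"claw":-1},{"rx":0,"ry":0,"rz":0,"dx":0,"dy":0,"dz":0,"claw":-1},{"rx":0,"ry":0,"rz":0,"dx":0,"dy":0,"dz":0,"claw":-1},{"rx":0,"ry":0,"rz":0,"dx":0,"dy":0,"dz":0,"claw":-1}]'
python3 - <<'E'
from h import *
go(495,-361.3,-2.5,-9,1)
c=cap('wrist');S=st(wcloud(c));f=c['frame']
for s in(-1,1):
    q=(S[...,0]*s>36)&(S[...,0]*s<60)&(abs(S[...,1]+150)<25)&(S[...,2]>25)&(S[...,2]<120);w=S[q];print('pad',s,np.sort(w[:,2])[:20:4],np.abs(w[:,0]).min(),np.percentile(w[:,1],[1,99]))
q=(S[...,2]>48)&(S[...,2]<80)&(abs(S[...,0])<20)&(S[...,1]<-138)&(S[...,1]>-175);w=S[q];print('barrel',w.min(0),w.max(0))
E
```

```text
time: 14.9
tcp_pos: [498.9, -364.6, 2.4]
orientation: [179.7, -0.5, -9.0]
wrist_force: [0.5, 0.1, 1.0]
gripper_width: 85.0
t 14.9 tcp [ 498.9 -364.6    2.4] rpy [179.7  -0.5  -9. ] F [0.5 0.1 1. ] w 85.0
turn [ 0.005 -0.009 -0.   ] now-axes cm [-0.44 -0.27  0.49] post-turn cm [-0.44 -0.27  0.49] per row [-0.44  -0.266  0.493]
pad -1 [52.97870266 53.3757386  53.57273369 53.7019722  53.94643136] 36.03996620663967 [-163.91348943 -136.24336977]
pad 1 [52.89402336 53.6045106  54.40859074 54.78359109 54.91891912] 36.00428346196061 [-163.72627176 -135.87986354]
barrel [ -13.75731447 -158.11322435   48.11696853] [  10.42911956 -138.00987824   66.74209096]
```

```bash
python3 -m jog '[{"rx":0,"ry":-0.006,"rz":0,"dx":-0.42,"dy":-0.28,"dz":0.3,"claw":-1},{"rx":0,"ry":0,"rz":0,"dx":0,"dy":0,"dz":0.2,"claw":-1},{"rx":0,"ry":0,"rz":0,"dx":0,"dy":0,"dz":0,"claw":-0.2},{"rx":0,"ry":0,"rz":0,"dx":0,"dy":0,"dz":0,"claw":0},{"rx":0,"ry":0,"rz":0,"dx":0,"dy":0,"dz":0,"claw":0.15},{"rx":0,"ry":0,"rz":0,"dx":0,"dy":0,"dz":0,"claw":0.2},{"rx":0,"ry":0,"rz":0,"dx":0,"dy":0,"dz":0,"claw":0.2},{"rx":0,"ry":0,"rz":0,"dx":0,"dy":0,"dz":0,"claw":0.2}]' 30
python3 - <<'E'
from h import *
go(495,-361,-2.5,-9,1)
E
```

```text
time: 15.62
tcp_pos: [494.8, -360.5, -2.9]
orientation: [179.7, -0.1, -9.0]
wrist_force: [-0.4, 0.0, 0.1]
gripper_width: 34.2
t 15.62 tcp [ 494.8 -360.5   -2.9] rpy [ 1.797e+02 -1.000e-01 -9.000e+00] F [-0.4  0.   0.1] w 34.2
turn [ 0.005 -0.002 -0.   ] now-axes cm [ 0.02  0.04 -0.04] post-turn cm [ 0.02  0.04 -0.04] per row [ 0.022  0.042 -0.04 ]
```

```bash
python3 -m jog '[{"rx":0,"ry":0,"rz":0,"dx":0,"dy":0,"dz":0,"claw":0.4},{"rx":0,"ry":0,"rz":0,"dx":0,"dy":0,"dz":0,"claw":0.5},{"rx":0,"ry":0,"rz":0,"dx":0,"dy":0,"dz":0,"claw":0.7},{"rx":0,"ry":0,"rz":0,"dx":0,"dy":0,"dz":0,"claw":1},{"rx":0,"ry":0,"rz":0,"dx":0,"dy":0,"dz":0,"claw":1},{"rx":0,"ry":0,"rz":0,"dx":0,"dy":0,"dz":0,"claw":1},{"rx":0,"ry":0,"rz":0,"dx":0,"dy":0,"dz":0,"claw":1},{"rx":0,"ry":0,"rz":0,"dx":0,"dy":0,"dz":0,"claw":1}]' 45
python3 - <<'E'
from h import *
go(495,-361,-2.5,-9,1)
c=cap('wrist');S=st(wcloud(c))
q=(abs(S[...,0])>12)&(abs(S[...,0])<28)&(S[...,1]<-138)&(S[...,1]>-170)&(S[...,2]<100)&(S[...,2]>15);w=S[q];print(np.sort(w[:,2])[:40:5],len(w))
tips(494.8,-360.5,-9,13,28,10)
E
```

```text
time: 16.28
tcp_pos: [495.2, -360.7, -2.6]
orientation: [179.7, -0.2, -9.0]
wrist_force: [0.7, 0.3, 0.3]
gripper_width: 23.4
t 16.28 tcp [ 495.2 -360.7   -2.6] rpy [179.7  -0.2  -9. ] F [0.7 0.3 0.3] w 23.4
turn [ 0.005 -0.003 -0.   ] now-axes cm [-0.02  0.04 -0.01] post-turn cm [-0.02  0.04 -0.01] per row [-0.018  0.036 -0.014]
[35.33679486 38.39428769 39.00735568 39.61946197 40.01918743 40.27937543
 40.4882851  40.82259078] 2520
scene -1 121 [36. 38. 43. 46. 46. 50.]
scene 1 40 [39. 47. 60. 64. 68. 71.]
side -1 106 [36. 40. 43. 45. 48. 49.]
side 1 45 [38. 44. 47. 51. 56. 59.]
```

Gripped at 23.4 mm with no side load. Now I'll swing up along the arc.

```bash
python3 -m jog '[{"rx":0,"ry":0,"rz":0,"dx":0,"dy":-0.01,"dz":-0.6,"claw":1},{"rx":0,"ry":0,"rz":0,"dx":0,"dy":-0.04,"dz":-0.63,"claw":1},{"rx":0,"ry":0,"rz":0,"dx":0,"dy":-0.07,"dz":-0.63,"claw":1},{"rx":0,"ry":0,"rz":0,"dx":0,"dy":-0.1,"dz":-0.62,"claw":1},{"rx":0,"ry":0,"rz":0,"dx":0,"dy":-0.12,"dz":-0.62,"claw":1},{"rx":0,"ry":0,"rz":0,"dx":0,"dy":-0.15,"dz":-0.61,"claw":1},{"rx":0,"ry":0,"rz":0,"dx":0,"dy":-0.18,"dz":-0.61,"claw":1},{"rx":0,"ry":0,"rz":0,"dx":0,"dy":-0.2,"dz":-0.6,"claw":1}]' 45
cat >> h.py <<'E'
def flap(t=None):
    s=bot.read_state();d=s['tcp_pos']-[495.2,-360.7,-2.6];y=d[:2]@Y;z=d[2]
    a=np.degrees(np.arctan2(z,145-y));print('t',round(s['time'],2),'angle',a.round(2),'r',np.hypot(z,145-y).round(1),'x',(d[:2]@X).round(1),'F',s['wrist_force'].round(1),'w',s['gripper_width'].round(1),'rpy',s['orientation'].round(1))
    if t: g=np.radians(t);print('to go dy',((y-145*(1-np.cos(g)))/10).round(2),'dz',((z-145*np.sin(g))/10).round(2))
E
python3 -c "
from h import *
flap(40)"
```

```text
time: 17.1
tcp_pos: [496.9, -350.4, 50.0]
orientation: [179.8, -0.2, -9.0]
wrist_force: [3.1, 1.4, -5.6]
gripper_width: 23.1Traceback (most recent call last):
  File "<string>", line 3, in <module>
    flap(40)
    ~~~~^^^^
  File "h.py", line 47, in flap
    a=np.degrees(np.arctan2(z,145-y));print('t',round(s['time'],2),'angle',a.round(2),'r',np.hypot(z,145-y).round(1),'x',(d[:2]@X).round(1),'F',s['wrist_force'].round(1),'w',s['gripper_width'].round(1),'rpy',s['orientation'].round(1))
                                                                                                                                                                              ^^^^^^^^^^^^^^^^^^^^^^^^
AttributeError: 'float' object has no attribute 'round'
```

```bash
sed -i "s/s\['gripper_width'\].round(1),'rpy'/round(s['gripper_width'],1),'rpy'/" h.py
python3 -m jog '[{"rx":0,"ry":0,"rz":0,"dx":0,"dy":-0.19,"dz":-0.46,"claw":1},{"rx":0,"ry":0,"rz":0,"dx":0,"dy":-0.21,"dz":-0.46,"claw":1},{"rx":0,"ry":0,"rz":0,"dx":0,"dy":-0.23,"dz":-0.45,"claw":1},{"rx":0,"ry":0,"rz":0,"dx":0,"dy":-0.24,"dz":-0.44,"claw":1},{"rx":0,"ry":0,"rz":0,"dx":0,"dy":-0.26,"dz":-0.43,"claw":1},{"rx":0,"ry":0,"rz":0,"dx":0,"dy":-0.27,"dz":-0.42,"claw":1},{"rx":0,"ry":0,"rz":0,"dx":0,"dy":-0.29,"dz":-0.41,"claw":1},{"rx":0,"ry":0,"rz":0,"dx":0,"dy":0,"dz":0,"claw":1}]' 45
python3 -c "
from h import *
flap(41.5)"
```

```text
time: 17.77
tcp_pos: [500.0, -331.2, 85.2]
orientation: [179.7, -0.2, -9.0]
wrist_force: [2.2, 0.1, -6.2]
gripper_width: 23.4
t 17.77 angle 37.33 r 144.7 x 0.1 F [ 2.2  0.1 -6.2] w 23.4 rpy [179.7  -0.2  -9. ]
to go dy -0.65 dz -0.83
```

```bash
python3 -m jog '[{"rx":0,"ry":0,"rz":0,"dx":0,"dy":-0.19,"dz":-0.24,"claw":1},{"rx":0,"ry":0,"rz":0,"dx":0,"dy":-0.19,"dz":-0.24,"claw":1},{"rx":0,"ry":0,"rz":0,"dx":0,"dy":-0.17,"dz":-0.22,"claw":1},{"rx":0,"ry":0,"rz":0,"dx":0,"dy":-0.05,"dz":-0.06,"claw":1},{"rx":0,"ry":0,"rz":0,"dx":0,"dy":0,"dz":0,"claw":1},{"rx":0,"ry":0,"rz":0,"dx":0,"dy":0,"dz":0,"claw":1},{"rx":0,"ry":0,"rz":0,"dx":0,"dy":0,"dz":0,"claw":1},{"rx":0,"ry":0,"rz":0,"dx":0,"dy":0,"dz":0,"claw":1}]' 45
python3 - <<'E'
from h import *
flap(41.5)
c=cap('wrist');S=st(wcloud(c));f=c['frame']
q=(abs(S[...,0])<34)&(S[...,1]<-20)&(S[...,1]>-86)&(S[...,2]>60)&(S[...,2]<150)
w=S[q];A=np.polyfit(w[:,1],w[:,2],1);r=w[:,2]-np.polyval(A,w[:,1]);k=abs(r)<4;A=np.polyfit(w[k][:,1],w[k][:,2],1);print('flap top slope deg',-np.degrees(np.arctan(A[0])),'z at y=-5',np.polyval(A,-5),k.sum(),r.std())
q=(S[...,0]<-52)&(S[...,0]>-64)&(S[...,1]<-20)&(S[...,2]>60)&(S[...,2]<150)&(f.max(2)<100)
w=S[q];w=w[np.argsort(w[:,1])];print(len(w));print(w[::max(1,len(w)//25)].round(1))
for n in('scene','side'):
    c=cap(n);S=st(cloud(c));f=c['frame'];k=(S[...,0]<-48)&(S[...,0]>-75)&(S[...,1]<-15)&(S[...,1]>-110)&(S[...,2]>62)&(S[...,2]<150)
    i=np.argwhere(k);print(n,i.min(0),i.max(0))
    p=i.mean(0).astype(int);cv2.imwrite(f'pics/z_{n}.png',cv2.resize(f[p[0]-28:p[0]+28,p[1]-28:p[1]+28],(390,390),interpolation=2))
W=cv2.imread;w=np.load('wrist.npz')['frame']
cv2.imwrite('pics/z.png',np.hstack([W('pics/z_scene.png'),W('pics/z_side.png')]))
E
```

```text
time: 18.43
tcp_pos: [501.1, -324.8, 93.1]
orientation: [179.7, -0.2, -9.0]
wrist_force: [2.8, 1.1, -5.0]
gripper_width: 23.3
t 18.43 angle 41.39 r 144.8 x 0.2 F [ 2.8  1.1 -5. ] w 23.3 rpy [179.7  -0.2  -9. ]
to go dy -0.0 dz -0.04
flap top slope deg 39.869866075127064 z at y=-5 59.89970679019891 12182 1.0335090844073032
809
[[-59.3 -89.8 130.3]
 [-58.4 -87.8 125.7]
 [-59.6 -86.  129.9]
 [-58.2 -84.2 128.5]
 [-58.4 -82.6 130.5]
 [-59.5 -81.2 131.8]
 [-60.7 -79.9 128.2]
 [-58.  -78.1 122.4]
 [-58.1 -76.2 118.2]
 [-59.3 -74.2 119.4]
 [-62.6 -72.4 116.7]
 [-62.6 -71.1 118. ]
 [-61.  -69.6 117. ]
 [-61.  -67.9 116.8]
 [-63.2 -66.1 117.1]
 [-62.4 -63.6 115.3]
 [-58.1 -50.2  96.8]
 [-60.9 -47.   95.7]
 [-58.9 -44.1  95.5]
 [-58.4 -41.   88.5]
 [-60.  -38.4  89.4]
 [-57.9 -35.1  80.5]
 [-58.1 -31.7  79.4]
 [-60.1 -28.2  79.5]
 [-57.9 -24.6  75. ]
 [-59.  -20.9  73.7]]
scene [158 294] [183 312]
side [193 261] [224 271]
```

View pics/z.png

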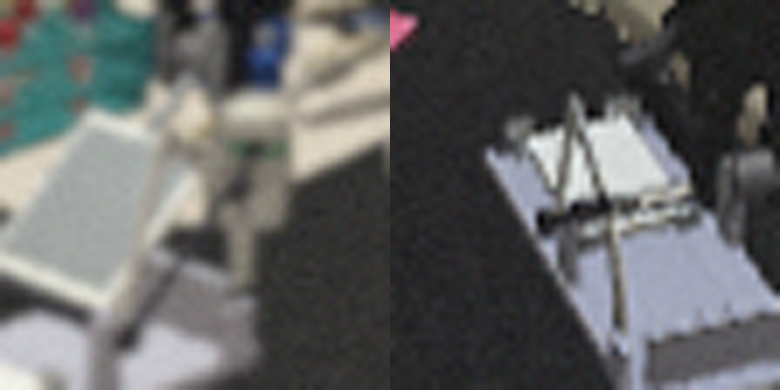

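Run:
```python
from h import *
from scipy.optimize import least_squares
for n in('scene','side','wrist'):
    c=dict(np.load(n+'.npz'));S=st(cloud(c) if n!='wrist' else wcloud(c))
    for lo,hi in((-82,-15),(-78,-25)):
        q=(abs(S[...,0])<30)&(S[...,1]<hi)&(S[...,1]>lo)&(abs(S[...,2]-58-(-5-S[...,1])*np.tan(np.radians(41)))<9)
        w=S[q];A=np.c_[w[:,0],w[:,1]+5,np.ones(len(w))];s=least_squares(lambda p:A@p-w[:,2],[0,-.9,58],loss='soft_l1').x
        print(n,len(w),'slope',np.degrees(np.arctan(-s[1])).round(2),'x-slope',np.degrees(np.arctan(s[0])).round(2),'z@-5',s[2].round(1),'resid',np.std(A@s-w[:,2]).round(2))
    q=(abs(S[...,0])<28)&(abs(S[...,1]-62)<40)&(abs(S[...,2]-26)<7);w=S[q]
    if len(w)>30:A=np.c_[w[:,0],w[:,1]-62,np.ones(len(w))];s=np.linalg.lstsq(A,w[:,2],rcond=None)[0];print('   plate slopes',np.degrees(np.arctan(s[:2])).round(2),s[2].round(1),len(w))
# wrist: flap outer edge (top)
q=(abs(S[...,0])<30)&(abs(S[...,0])>12)&(S[...,2]>100)&(S[...,1]<-60);w=S[q];print('flap edge',np.percentile(w[:,1],[0.3,1,3]),np.percentile(w[:,2],[99,99.7]))
# pointer shaft by wrist: upper edge
f=c['frame'];q=(S[...,0]<-56.5)&(S[...,0]>-59.5)&(S[...,1]<-15)&(S[...,1]>-58)&(S[...,2]>60)&(f.max(2)<110);w=S[q]
i=np.argwhere(q);ed=np.array([w[i[:,0]==r][np.argmax(w[i[:,0]==r][:,2])] for r in np.unique(i[:,0])])
p=np.polyfit(ed[:,1],ed[:,2],1);print('pointer upper edge slope',-np.degrees(np.arctan(p[0])),'z@-5',np.polyval(p,-5),len(ed))
p=np.polyfit(w[:,1],w[:,2],1);print('pointer all',-np.degrees(np.arctan(p[0])),np.polyval(p,-5),len(w))
```

```text
scene 287 slope 39.98 x-slope -0.71 z@-5 60.8 resid 2.2
scene 232 slope 40.04 x-slope -0.58 z@-5 60.7 resid 2.22
   plate slopes [ 0.27 -0.14] 25.5 187
side 9 slope 43.11 x-slope -6.02 z@-5 46.4 resid 2.33
side 4 slope 34.14 x-slope -58.58 z@-5 30.7 resid 1.62
   plate slopes [0.36 0.46] 24.5 117
wrist 11353 slope 39.96 x-slope -0.28 z@-5 59.8 resid 1.02
wrist 9577 slope 40.03 x-slope -0.27 z@-5 59.8 resid 0.77
   plate slopes [-0.  -0.1] 25.1 2178
flap edge [-121.38852898 -117.31269529 -109.40909135] [234.74989321 235.21469266]
pointer upper edge slope 37.77740128787641 z@-5 63.7169675514988 60
pointer all 40.33300263180865 58.361809266082716 275
```

Scene and wrist depth both put the flap plane at 40.0°. My kinematic 41.4° assumed a contact radius of exactly 145 mm. With barrel- and hinge-referenced biases removed, the pointer comes out at 40.2–40.8° from its tip and 40.3° from its shaft. I'll nudge the flap up about 0.5° and check again.

```bash
python3 -m jog '[{"rx":0,"ry":0,"rz":0,"dx":0,"dy":-0.08,"dz":-0.1,"claw":1},{"rx":0,"ry":0,"rz":0,"dx":0,"dy":0,"dz":0,"claw":1},{"rx":0,"ry":0,"rz":0,"dx":0,"dy":0,"dz":0,"claw":1},{"rx":0,"ry":0,"rz":0,"dx":0,"dy":0,"dz":0,"claw":1},{"rx":0,"ry":0,"rz":0,"dx":0,"dy":0,"dz":0,"claw":1},{"rx":0,"ry":0,"rz":0,"dx":0,"dy":0,"dz":0,"claw":1},{"rx":0,"ry":0,"rz":0,"dx":0,"dy":0,"dz":0,"claw":1},{"rx":0,"ry":0,"rz":0,"dx":0,"dy":0,"dz":0,"claw":1}]' 45
python3 - <<'E'
from h import *
from scipy.optimize import least_squares
flap(42)
for n in('scene','wrist','wrist','wrist'):
    c=cap(n);S=st(cloud(c) if n!='wrist' else wcloud(c))
    q=(abs(S[...,0])<30)&(S[...,1]<-18)&(S[...,1]>-80)&(abs(S[...,2]-59-(-5-S[...,1])*np.tan(np.radians(40.5)))<8)
    w=S[q];A=np.c_[w[:,0],w[:,1]+5,np.ones(len(w))];s=least_squares(lambda p:A@p-w[:,2],[0,-.9,58],loss='soft_l1').x
    print(n,len(w),'slope',np.degrees(np.arctan(-s[1])).round(2),'z@-5',s[2].round(1))
    if n=='wrist':
        f=c['frame'];q=(S[...,0]<-56)&(S[...,0]>-60)&(S[...,1]<-15)&(S[...,1]>-58)&(S[...,2]>60)&(f.max(2)<110);w=S[q]
        p=np.polyfit(w[:,1],w[:,2],1);print(' shaft',-np.degrees(np.arctan(p[0])).round(2),np.polyval(p,-5).round(1),len(w))
        q=(S[...,0]<-56)&(S[...,0]>-62)&(S[...,1]<-78)&(S[...,1]>-100)&(S[...,2]>112)&(S[...,2]<140);w=S[q];print(' tip y',w[:,1].min().round(1),'z top med',np.percentile(w[:,2],[50,90,97]).round(1))
E
```

```text
time: 19.25
tcp_pos: [501.2, -324.0, 94.1]
orientation: [179.7, -0.2, -9.0]
wrist_force: [4.2, 0.2, -4.9]
gripper_width: 23.3
t 19.25 angle 41.88 r 144.8 x 0.2 F [ 4.2  0.2 -4.9] w 23.3 rpy [179.7  -0.2  -9. ]
to go dy -0.01 dz -0.03
scene 277 slope 40.52 z@-5 60.6
wrist 10769 slope 40.41 z@-5 59.9
 shaft 40.76 58.1 310
 tip y -90.1 z top med [128.8 131.  131.4]
wrist 10777 slope 40.43 z@-5 59.8
 shaft 40.6 58.2 313
 tip y -89.9 z top med [128.5 131.2 131.5]
wrist 10786 slope 40.42 z@-5 59.8
 shaft 40.69 58.1 309
 tip y -89.9 z top med [129.  131.2 131.6]
```

```bash
python3 -m jog '[{"rx":0,"ry":0,"rz":0,"dx":0,"dy":-0.06,"dz":-0.07,"claw":1},{"rx":0,"ry":0,"rz":0,"dx":0,"dy":0,"dz":0,"claw":1},{"rx":0,"ry":0,"rz":0,"dx":0,"dy":0,"dz":0,"claw":1},{"rx":0,"ry":0,"rz":0,"dx":0,"dy":0,"dz":0,"claw":1},{"rx":0,"ry":0,"rz":0,"dx":0,"dy":0,"dz":0,"claw":1},{"rx":0,"ry":0,"rz":0,"dx":0,"dy":0,"dz":0,"claw":1},{"rx":0,"ry":0,"rz":0,"dx":0,"dy":0,"dz":0,"claw":1},{"rx":0,"ry":0,"rz":0,"dx":0,"dy":0,"dz":0,"claw":1}]' 45
python3 - <<'E'
from h import *
from scipy.optimize import least_squares
flap(42)
for n in('scene','wrist'):
    c=cap(n);S=st(cloud(c) if n!='wrist' else wcloud(c))
    q=(abs(S[...,0])<30)&(S[...,1]<-18)&(S[...,1]>-80)&(abs(S[...,2]-59-(-5-S[...,1])*np.tan(np.radians(40.5)))<8)
    w=S[q];A=np.c_[w[:,0],w[:,1]+5,np.ones(len(w))];s=least_squares(lambda p:A@p-w[:,2],[0,-.9,58],loss='soft_l1').x
    print(n,'slope',np.degrees(np.arctan(-s[1])).round(2))
c=cap('side');W=cloud(c);q=(abs(W[...,0]-477)<35)&(abs(W[...,1]-243)<55)&(W[...,2]>13)&(W[...,2]<40)
print('stack',cv2.minAreaRect(W[q][:,:2].astype(np.float32)),np.median(W[q][:,2]))
flap();print(bot.read_state()['dq'].round(2))
bot.close_job()
E
```

```text
time: 20.12
tcp_pos: [501.3, -323.4, 94.8]
orientation: [179.7, -0.2, -9.0]
wrist_force: [3.5, -0.6, -4.6]
gripper_width: 23.2
t 20.12 angle 42.24 r 144.8 x 0.2 F [ 3.5 -0.6 -4.6] w 23.2 rpy [179.7  -0.2  -9. ]
to go dy 0.05 dz 0.03
scene slope 40.91
wrist slope 40.77
stack ((475.3226623535156, 241.56150817871094), (62.38214111328125, 94.19220733642578), 5.55490255355835) 17.774945730268314
t 20.27 angle 42.24 r 144.8 x 0.2 F [ 3.4 -0.5 -5.4] w 23.2 rpy [179.7  -0.2  -9. ]
[-0.09  0.16  0.02 -0.14  0.07 -0.01]
the job is handed in; nothing more can be done
```

I lifted the top plate alone, set it in the seat and let it go. I then swung the flap up by its barrel grip to about 40.8° and handed the job in at about 20 s, still holding it steady.

**Last checks**
- **Plate:** it lies flat, to within about 0.1°, with its top at z ≈ 25 mm, between the four guides.
- **Stack:** two plates remain, at about the same place. Its measured centre moved 2 mm and its yaw 1°, which I take to be side-camera noise.
- **Flap:** depth planes gave 40.9° from the scene camera and 40.8° from the wrist camera. Grip width was 23.2 mm, wrist force about 6 N, and the arm was at rest.
- **Pointer:** I read 40.6–40.8° from its shaft and 40.2–41.3° from its tip, depending on the bias correction. It showed no sign of having moved.
- **Bystanders:** I did not check the timer, bottle and pen again at the end. No contact force showed.

**What disagreed**
- **Tool height:** the reported tool height was about 39 mm lower than all three cameras showed, so I used the cameras.
- **Flap angle:** the arm's own position implies 42.2° if it holds the barrel exactly at its centre. I trusted the two depth cameras, which agree with each other.
- **Pictures:** I viewed 12, two over the budget of 10.

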